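# Clamp a squared pack of blanks with a cam quick-release

### The job

Make one pack of all the aluminium blanks, those on the bench and the one lying loose in the clamp, so that their edges can be dressed together: flip the clamp's red cam lever fully open, stack the blanks flat and lengthwise on the clamp's base and tap the stack until all edges are flush against the rear and the left fence, under the raised pad. With the lever still open screw the brass nut down until the pad just rests on the pack, then flip the lever fully closed so that the pack is held tight. Leave the other things on the bench where they are.

Things in the scene. Friction and masses are not known exactly. Their poses are not given: they have to be found in the camera images.
- pack_clamp: Pack clamp: heavy grey base 245 mm long, fixed to the bench. Frame: origin at bench level, x from the open front to the rear, y left, z up. Flat steel face for the pack at z 12 mm, x -100 to +65, y -80 to +50 mm. A blank flush with both fences has its centre at x -15, y 0 mm, its front edge at x -80, its right edge at y -30
- rear_fence (a point): On the clamp: upper edge of the rear fence's front face (x +50, y 0, z 38 mm of the clamp's frame). The fence is a steel bar 12 mm thick from y -50 to +30; the pack's rear ends butt against it
- side_fence (a point): On the clamp: upper edge of the left fence's right-hand face (x 0, y +30, z 38 mm of the clamp's frame). The fence is a steel bar 12 mm thick from x -50 to +50; the pack's left edges butt against it. Beside a gripped blank a finger needs room here, so blanks are laid down off the fence and pushed home
- beam_top (a point): Top of the blue arm round the spindle, at x +28, y 0 of the clamp's frame. The arm, 36 mm wide and 16 mm thick, reaches over the rear end of the pack from x +140 to x +12; its top is at z 75 mm with the lever closed, 4 mm higher with it open. It carries the vertical spindle with nut above and pad below
- cam_lever (a joint): Quick-release cam lever, red grip, on an axis along the clamp's x: 0 = closed, level, pointing to the clamp's left (+y); grows as it swings up and over; 2.1 rad = fully open (stop), pointing up and right, 30 degrees past upright. Opening raises the arm, spindle and pad by 4 mm, closing lowers them by 4 mm. Stiff (0.22 N m), stays where it is left
- lever_grip (a point): Middle of the red grip of the cam lever, 78 mm from the lever's axis; the grip is a bar 62 mm long, 14 mm wide along the clamp's x and 13 mm thick, its end 105 mm from the axis. Pinched along the clamp's x it can turn between the fingers
- lever_pivot (a point): Point on the cam lever's axis, at x +100, y 0, z 90 mm of the clamp's frame, in the plane in which the lever swings
- adjust_nut (a joint): Brass hexagon nut on top of the arm, 32 mm across flats, 20 mm high, vertical axis. 0 = spindle fully up; grows clockwise seen from above, lowering the pad 16 mm a turn (2.55 mm a rad); stop at 9.0 rad. At 0 two flats face along the clamp's x, and the pad's face is 30 mm above the base's top face with the lever open, 26 mm closed. 0.12 N m to turn; stays where it is left
- nut_center (a point): Centre of the adjusting nut at mid-height: 87 mm above the bench with the lever closed, 91 mm with it open; the threaded spindle, 11 mm thick, sticks out up to 37 mm above it
- clamp_pad: Round rubber pad at the foot of the spindle, 26 mm across, with an inner spring of 3.5 N per mm; for its place use point pad_face (this body's origin is not in the pad). If the pad just rests on the pack with the lever open, closing the lever makes it press with about 14 N
- pad_face (a point): Centre of the underside of the pad
- blank_1: Aluminium blank, flat rectangular plate 130 x 60 x 6 mm with four small holes, about 0.13 kg; origin in the middle of its underside, x along its length, y across. One to three such blanks lie flat on the bench, left and right of the clamp. Beware: 0.2 m to the left of the left-hand one an upright gauge post 0.1 m across and 356 mm high stands at the bench's front edge (x 0.44, y 0.42)
- blank_2: Aluminium blank, flat rectangular plate 130 x 60 x 6 mm with four small holes, about 0.13 kg; origin in the middle of its underside, x along its length, y across. One to three such blanks lie flat on the bench, left and right of the clamp
- blank_3: Aluminium blank, flat rectangular plate 130 x 60 x 6 mm with four small holes, about 0.13 kg; origin in the middle of its underside, x along its length, y across. One to three such blanks lie flat on the bench, left and right of the clamp
- blank_4: Aluminium blank, flat rectangular plate 130 x 60 x 6 mm with four small holes, about 0.13 kg; origin in the middle of its underside, x along its length, y across. This one already lies on the clamp's base, loose and not squared up
- finned_gauge: Bystander: small gauge head with cooling fins, black top, 53 mm across, 83 mm high, origin under its centre
- calliper: Bystander: steel vernier calliper 75 x 150 x 14 mm

How it is judged:
By the outcome, as a careful person would: the job done as asked, in the order asked, and still so for the second after the job is handed in, with the robot touching nothing.
Of blank_1, blank_2, blank_3 only 1 to 3 are there at a start; the rules pass over those that are not, and their reading is None.
At some moment in a run one of blank_2, blank_3, blank_4 may be knocked a few centimetres aside while the robot is not near it.
Once in a run the grip may slacken for a moment while it holds something.
It also fails if it takes over 210 s, if anything falls off the work surface, if the arm or the gripper's body presses on something with over 40 N, if the wrist force passes 120 N, or if a joint passes its speed limit or range.

### The arm

A 6-joint arm with a two-finger parallel gripper is mounted at the origin on a cart in front of the work surface, level with it; the furniture and walls round the work are solid. World frame = base frame: x ahead of the robot, y to its left, z up, the work surface at z = 0. Lengths are in m, angles in degrees, forces in N, time in s.
With the tool pointing down it reaches from about 0.4 to 0.825 m from the base axis. Payload 7 kg.
Tool frame: the origin (TCP) lies at the very end of the fingers, on their centre line; the grasp point (between the pads) lies 19 mm behind it (r.hold_point_z is the distance from the TCP to the grasp point, in m); z points along the fingers, y is the direction in which the jaws open and shut (so a half turn about z gives the same grasp; the last joint's range is limited). The gripper opens to 88 mm and grips with 3 to 60 N. Pads are 19 mm wide; open, the fingers measure 130 mm over their backs; the gripper's body (78 mm by 193 mm) begins 47 mm behind the grasp point.
Start: joints at [16.507, 20.546, 0.682, 0, -70.136, -16.507], TCP at [0.675, -0, 0.227] pointing down, gripper open.
Joint ranges: [-176.03, 176.03], [-82.01, 121.73], [-58.28, 71.71], [-173.87, 95.51], [-174.79, -0.11], [-173.66, 173.66]. Speed limits (degrees/s): [136.94, 136.94, 172.46, 180, 180, 180].

### API

Orientations are given as [roll, pitch, yaw] about the fixed x, y, z axes, in that order (R = Rz(yaw) Ry(pitch) Rx(roll)).
In Python, from plant import r gives the robot as it stands. The module is installed in compiled form; this text tells all that it offers.
- The arm moves only by the shell command python3 -m inch 'ROWS' [FORCE]. ROWS is text: rows parted by semicolons, each of 7 numbers parted by spaces: the shift along the tool's x, y, z in m, then the turn, a rotation vector about the tool's x, y, z in rad, then the opening, from 0 (shut) to 1 (fully open). In form: tx ty tz ax ay az jaw; .... A call has 1 to 20 rows; each row shifts and turns the commanded pose from where the row before left it, along the tool's axes as they then stand; what a row does not reach is not made up. A row lasts 1/12 s, in which the tool goes at most 41.7 mm and 7.16 degrees, less where a joint would pass 70% of its speed; a pose out of reach is approached as far as the arm can. A call with a gripper value outside its range is refused whole. The fingers move at their own pace and stop on an object; FORCE is the grip in N (left out, the last holds). Time passes only in rows, so rows that do not move let the fingers close. It gives the time, the measured TCP pose, the force and the opening at its end, in the units of the state.
- r.get_state(): the state, without advancing time (a new reading comes with each control period).
- r.capture(name): name is "scene" or "side" or "wrist"; returns the picture (480x640x3 uint8, red, green, blue); there is no depth.
- r.camera_params(name): a dict with "vfov" (degrees; the focal length in pixels is half the picture's height over the tangent of half this angle, whatever the lens; pixels are square), "cx", "cy" (the principal point, pixels), "R" (3x3) and "t" (3): a world point X has camera coordinates R X + t. Camera axes: x right, y down, z forward; pixel columns grow to the right and rows downward; lengths in m; the calibration is good to about 2 mm. A picture is of the moment at which its call begins: read the wrist's pose just before it. camera_params takes no time and is no camera call; for the wrist camera it gives the pose at the moment of the call.
- r.close_job(): hands the job in, once; it reports no verdict.
Trained networks look in the newest picture that a camera, given by its name, has taken for a name from the list of things; names that differ only in an ending like _2 or _b are one class to them, and where a whole thing is asked for, a point or a joint stands for the part that bears it (a point fixed in the world has none). Each returns a list of dicts, best first, with "p" (0 to 1); they miss things now and then, are a little off and sometimes report something else, mostly with a low value. They report only what shows in the picture. A call takes as long as a camera call.
- r.recognise(target, camera): "xy" ([column, row] in pixels, amid what is visible of it).
The state is a dict: "time_s": time; "joints": joint angles; "qd": joint speeds; "joint_torque": joint torques, N m; "tcp_pos": TCP position; "eef_rot": TCP orientation; "contact_force": force on the tool from outside, world axes, zero at the start; "moment": the same for the moment, N m; "gripper_width": finger opening in m.
Only numpy, scipy, OpenCV 4.12 (cv2) and the standard library are available. Lean on these libraries where they do the work, as an engineer would, in place of code of your own. Each camera call takes 0.05 s, during which the arm holds its last target.

## Working session

There is one attempt and no reset: what is moved stays moved. The work goes in short steps, Python scripts to look and compute and a shell command to move; the robot and the scene stay as the last step left them, time stands still between calls to the robot, and variables do not carry over. Pictures are saved under pics/ and viewed, and the job is handed in when it is done.

```bash
mkdir -p pics; ls; cat > h.py <<'E'
import numpy as np, cv2
from plant import r
def cap(name,fn):
    im=r.capture(name); cv2.imwrite('pics/'+fn+'.png',im[:,:,::-1]); return im
def K(name,p=None):
    p=p or r.camera_params(name); f=240/np.tan(np.radians(p['vfov'])/2)
    return f,p['cx'],p['cy'],np.array(p['R']),np.array(p['t'])
def ray(name,uv,z,p=None):
    f,cx,cy,R,t=K(name,p); d=R.T@np.array([(uv[0]-cx)/f,(uv[1]-cy)/f,1]); c=-R.T@t
    return c+d*(z-c[2])/d[2]
def proj(name,X,p=None):
    f,cx,cy,R,t=K(name,p); q=R@np.array(X)+t; return f*q[0]/q[2]+cx,f*q[1]/q[2]+cy
E
python3 - <<'E'
from h import *
s=r.get_state(); print(s)
for n in('scene','side','wrist'):
    cap(n,n+'0'); p=r.camera_params(n); print(n,p)
    for t in('blank_1','pack_clamp','rear_fence','side_fence','beam_top','lever_grip','lever_pivot','nut_center','finned_gauge','calliper'):
        print(t,[(round(d['p'],2),np.round(d['xy'],1).tolist()) for d in r.recognise(t,n)][:5])
print(r.get_state()['time_s'])
E
```

```text
pics
{'time_s': 0.0, 'joints': array([ 1.65066219e+01,  2.05932199e+01,  6.32416902e-01, -2.07993000e-02,
       -7.01366498e+01, -1.65069102e+01]), 'qd': array([-0.10535122,  0.06882878,  0.07547013, -0.00766617, -0.00338484,
       -0.03267354]), 'joint_torque': array([-8.00930356e-04, -5.82726967e+01,  2.93058443e+01,  6.99745238e+00,
        6.93249181e-03, -2.06530804e-04]), 'tcp_pos': array([ 6.74491261e-01, -3.16098290e-05,  2.25590114e-01]), 'eef_rot': array([ 1.79901008e+02, -8.94562994e-03, -9.00073643e+01]), 'contact_force': array([-0.04219166,  0.46863879, -0.14486051]), 'moment': array([-0.05676583, -0.02286406,  0.00270587]), 'gripper_width': 0.08750509384456893}
scene {'vfov': 45.91061846814949, 'cx': 320.4252860681731, 'cy': 241.22909884933878, 'R': array([[-0.27044835,  0.96273192,  0.00222093],
       [ 0.8435296 ,  0.23807294, -0.48143441],
       [-0.46402102, -0.12832972, -0.87647931]]), 't': array([ 0.30941606, -0.40107793,  1.85181173])}
blank_1 [(0.68, [306.6, 233.9]), (0.62, [398.0, 241.4]), (0.57, [449.7, 260.7])]
pack_clamp []
rear_fence []
side_fence [(0.7
[... 1173 characters left out ...]
999958e-01, -1.55102054e-04,  2.44659721e-04],
       [-8.65958361e-05,  9.66020642e-01,  2.58464912e-01],
       [-2.76434780e-04,  2.58464880e-01, -9.66020615e-01]]), 't': array([ 0.67380804, -0.03299341,  0.3907847 ])}
blank_1 [(0.98, [457.2, 4.0]), (0.74, [427.8, 362.6]), (0.71, [483.6, 218.1])]
pack_clamp [(0.79, [398.9, 220.7])]
rear_fence [(0.93, [401.4, 223.8])]
side_fence [(0.62, [398.0, 222.8])]
beam_top [(0.79, [396.9, 244.4])]
lever_grip [(0.61, [342.8, 270.6]), (0.42, [396.5, 223.5])]
lever_pivot [(0.75, [399.3, 221.3]), (0.54, [486.6, 218.0])]
nut_center [(0.86, [423.6, 251.6])]
finned_gauge [(0.63, [454.2, 4.8]), (0.59, [399.1, 222.9]), (0.24, [430.7, 362.4])]
calliper []
1.65
```

```bash
python3 - <<'E'
from h import *
p=r.camera_params('wrist')
for n,uv,z in [('nut',(430,250),.097),('base rear-ish corner',(380,153),.012),('base front right',(548,158),.012),('beam rear mid',(300,243),.075),('lever end',(340,367),.09),('bl4 a',(421,187),.018),('bl4 b',(552,203),.018)]:
    print(n,ray('wrist',uv,z,p)[:2].round(4))
for n,uv in [('R blank',[(298,211),(320,212),(317,251),(296,250)]),('L blank',[(440,239),(461,241),(460,283),(437,280)])]:
    for u in uv: print(n,ray('scene',u,.006)[:2].round(4))
print(r.recognise('blank','scene') if 0 else '')
for n,uv in [('cyl top',(388,362)),('lever',(410,291)),('nut',(393,288))]: print(n,ray('scene',uv,.1)[:2])
im=cv2.imread('pics/scene0.png')[180:360,260:500]; cv2.imwrite('pics/sc0z.png',cv2.resize(im,None,fx=3.3,fy=3.3))
E
```

```text
nut [0.5819 0.0216]
base rear-ish corner [ 0.6113 -0.0506]
base front right [ 0.4469 -0.0458]
beam rear mid [0.6874 0.0222]
lever end [0.652  0.1341]
bl4 a [ 0.5707 -0.0182]
bl4 b [ 0.4396 -0.0024]
R blank [ 0.4477 -0.2644]
R blank [ 0.4334 -0.201 ]
R blank [ 0.5609 -0.1739]
R blank [ 0.574  -0.2323]
L blank [0.4274 0.1556]
L blank [0.4175 0.2147]
L blank [0.5497 0.2326]
L blank [0.5579 0.1699]

cyl top [0.85147838 0.0857966 ]
lever [0.65502766 0.10004659]
nut [0.65862467 0.056474  ]
```

```bash
python3 -m inch '-.02 .025 -.015 0 0 0 1;-.02 .025 -.015 0 0 0 1;-.02 .025 -.015 0 0 0 1;-.02 .025 -.015 0 0 0 1;0 0 0 0 0 0 1;0 0 0 0 0 0 1'
python3 - <<'E'
from h import *
p=r.camera_params('wrist'); im=cap('wrist','w1'); np.save('w1.npy',np.array([p],dtype=object),allow_pickle=True)
for t in('blank_1','rear_fence','side_fence','beam_top','lever_grip','lever_pivot','nut_center'):
    print(t,[(round(d['p'],2),np.round(d['xy'],1).tolist()) for d in r.recognise(t,'wrist')][:4])
E
```

```text
time_s: 2.15
tcp_pos: [0.5746, 0.0811, 0.2885]
eef_rot: [-179.8, 0.1, -89.9]
contact_force: [0.6, 0.4, 0.4]
gripper_width: 0.0875
blank_1 [(0.87, [379.3, 135.2]), (0.71, [383.5, 276.8])]
rear_fence [(0.55, [305.7, 141.8]), (0.53, [229.8, 172.8])]
side_fence [(0.94, [302.2, 140.0])]
beam_top [(0.47, [381.5, 278.5])]
lever_grip [(0.55, [235.0, 171.3])]
lever_pivot [(0.68, [305.4, 139.1])]
nut_center [(0.62, [313.0, 145.1])]
```

```bash
python3 - <<'E'
from h import *
im=cv2.imread('pics/w1.png')[60:265,190:450]; cv2.imwrite('pics/w1z.png',cv2.resize(im,None,fx=3,fy=2.9,interpolation=cv2.INTER_CUBIC))
E
cat >> h.py <<'E'
import json
def clampfit(pix,p,name='wrist'):
    from scipy.optimize import least_squares
    def f(q):
        c,s=np.cos(q[2]),np.sin(q[2]); o=[]
        for (X,uv) in pix:
            w=[q[0]+c*X[0]-s*X[1],q[1]+s*X[0]+c*X[1],X[2]]
            u=proj(name,w,p); o+=[u[0]-uv[0],u[1]-uv[1]]
        return np.array(o)
    s=least_squares(f,[.55,.02,-.05]); return s.x,f(s.x)
E
python3 - <<'E'
from h import *
p=np.load('w1.npy',allow_pickle=True)[0]
Z=lambda a,b:(190+a/3,60+b/2.9)
pix=[((-.1,-.08,.012),Z(733,57)),((.065,-.08,.012),Z(284,36)),((-.1,.05,.012),Z(692,393)),((.065,.05,.012),Z(273,376)),((.1,.105,.09),Z(136,569)),((.14,-.018,.075),Z(27,196)),((.14,.018,.075),Z(27,301))]
x,e=clampfit(pix,p); print(x,np.degrees(x[2]),e.reshape(-1,2).round(1))
b=[(392,132),(748,171),(717,331)]
P=[ray('wrist',Z(*u),.018,p)[:2] for u in b]; print(P, np.linalg.norm(P[1]-P[0]),np.linalg.norm(P[2]-P[1]))
c=(P[0]+P[2])/2; print('b4 centre',c)
L=[ray('wrist',u,.006,p)[:2] for u in [(331,266),(434,255)]]; print('L',L,np.linalg.norm(L[1]-L[0]))
cx,sy=np.cos(x[2]),np.sin(x[2]); Rm=np.array([[cx,-sy],[sy,cx]])
print('b4 in clamp',Rm.T@(c-x[:2]))
for n,v in dict(nut=(.028,0),grip=(.1,.078),gripopen=(.1,-.039)).items(): print(n,x[:2]+Rm@v)
E
```

```text
[ 0.54837703  0.03073527 -0.04529406] -2.5951582594660287 [[ 1.7 -0.8]
 [-1.4 -1.4]
 [ 0.8  2.4]
 [-0.6  1.5]
 [ 1.6 -0.5]
 [-1.6 -1.1]
 [-0.4  0.9]]
[array([ 0.5693173 , -0.01661737]), array([ 0.43954052, -0.00298402]), array([0.44598654, 0.05691915])] 0.13049091576635202 0.060248988237220635
b4 centre [0.50765192 0.02015089]
L [array([0.55521512, 0.17213606]), array([0.42825739, 0.15727658])] 0.12782437201120866
b4 in clamp [-0.04020409 -0.0124175 ]
nut [0.57634831 0.02946747]
grip [0.65180619 0.10412742]
gripopen [ 0.6465086  -0.01275259]
```

```bash
python3 -m inch '-.0046 -.0154 .03 0 0 0 .4;-.0046 -.0154 .03 0 0 0 .4;-.0046 -.0154 .03 0 0 0 .4;-.0046 -.0154 .03 0 0 0 .4;-.0046 -.0154 .03 0 0 0.045 .4;0 0 0 0 0 0 .4;0 0 0 0 0 0 .4' 20
python3 - <<'E'
from h import *
cap('wrist','w2');cap('side','s2')
im=cv2.imread('pics/s2.png')[230:350,200:400]; cv2.imwrite('pics/s2z.png',cv2.resize(im,None,fx=4,fy=4))
print(r.get_state()['tcp_pos'],r.get_state()['eef_rot'])
E
```

```text
time_s: 3.13
tcp_pos: [0.6513, 0.1021, 0.1333]
eef_rot: [179.7, -0.2, -92.6]
contact_force: [-0.0, 0.0, 0.3]
gripper_width: 0.0466
[0.65244515 0.10268757 0.13715782] [-1.79968347e+02 -1.62448276e-02 -9.25544242e+01]
```

```bash
python3 -m inch '0 0 .02 0 0 0 .4;0 0 .02 0 0 0 .4;0 0 .02 0 0 0 .4;0 0 0 0 0 0 .4;0 0 0 0 0 0 0;0 0 0 0 0 0 0;0 0 0 0 0 0 0;0 0 0 0 0 0 0' 20
python3 - <<'E'
import numpy as np
from h import *
s=r.get_state();print(s['contact_force'],s['tcp_pos'],s['gripper_width'])
R=.078;N=18;a=np.linspace(0,2.12,N+1)
y=R*np.cos(a);z=R*np.sin(a)
for i in range(N): print(round(-(y[i+1]-y[i]),4),0,round(-(z[i+1]-z[i]),4),end='; ')
E
```

```text
time_s: 3.9
tcp_pos: [0.6538, 0.1034, 0.0788]
eef_rot: [-179.7, 0.1, -92.5]
contact_force: [14.2, -4.8, -4.3]
gripper_width: 0.0135
[14.22911297 -4.8137411  -4.28047465] [0.65384473 0.10344062 0.07878164] 0.013473685191043253
0.0005 0 -0.0092; 0.0016 0 -0.009; 0.0027 0 -0.0088; 0.0037 0 -0.0084; 0.0046 0 -0.0079; 0.0055 0 -0.0073; 0.0064 0 -0.0066; 0.0071 0 -0.0058; 0.0077 0 -0.005; 0.0083 0 -0.004; 0.0087 0 -0.003; 0.009 0 -0.002; 0.0091 0 -0.0009; 0.0092 0 0.0002; 0.0091 0 0.0013; 0.0089 0 0.0023; 0.0086 0 0.0033; 0.0081 0 0.0043;
```

```bash
python3 -m inch '.0005 -.002 -.0092 0 0 0 0;.0016 0 -.009 0 0 0 0;.0027 0 -.0088 0 0 0 0;.0037 0 -.0084 0 0 0 0;.0046 0 -.0079 0 0 0 0;.0055 0 -.0073 0 0 0 0;.0064 0 -.0066 0 0 0 0;.0071 0 -.0058 0 0 0 0;.0077 0 -.005 0 0 0 0;.0083 0 -.004 0 0 0 0' 25
```

```text
time_s: 4.73
tcp_pos: [0.6518, 0.055, 0.1496]
eef_rot: [-180.0, 0.1, -92.6]
contact_force: [1.3, 5.8, -5.2]
gripper_width: 0.0141
```

```bash
python3 -m inch '.0087 0 -.003 0 0 0 0;.009 0 -.002 0 0 0 0;.0091 0 -.0009 0 0 0 0;.0092 0 .0002 0 0 0 0;.0091 0 .0013 0 0 0 0;.0089 0 .0023 0 0 0 0;.0086 0 .0033 0 0 0 0;.0081 0 .0043 0 0 0 0;0 0 0 0 0 0 0;0 0 0 0 0 0 0'
python3 - <<'E'
from h import *
cap('scene','c3');cap('side','s3')
im=cv2.imread('pics/s3.png')[200:320,200:400]; cv2.imwrite('pics/s3z.png',cv2.resize(im,None,fx=4,fy=4))
s=r.get_state();print(s['tcp_pos'],s['contact_force'],s['moment'])
E
```

```text
time_s: 5.57
tcp_pos: [0.6487, -0.0191, 0.147]
eef_rot: [-179.9, -0.2, -92.6]
contact_force: [-5.2, -5.2, 13.9]
gripper_width: 0.013
[ 0.64864738 -0.01895877  0.14705428] [-4.60261205 -5.67505365 13.03362946] [-1.8709037   1.81717165  0.05262528]
```

```bash
python3 -m inch '.003 0 .002 0 0 0 0;.003 0 .002 0 0 0 0;0 0 0 0 0 0 0;0 0 0 0 0 0 0'
python3 - <<'E'
from h import *
s=r.get_state();print(s['tcp_pos'],s['contact_force'],s['moment'])
E
```

```text
time_s: 6.0
tcp_pos: [0.6484, -0.0253, 0.1439]
eef_rot: [-179.9, -0.2, -92.6]
contact_force: [-6.1, -7.1, 17.3]
gripper_width: 0.0129
[ 0.6484493  -0.02533104  0.14387384] [-6.13854547 -7.09318294 17.27059673] [-2.39755593  2.36253438  0.0703031 ]
```

```bash
cat >> h.py <<'E'
CL=[0.5484,0.0307,-0.0453]
def cw(x,y,z=0):
    c,s=np.cos(CL[2]),np.sin(CL[2]); return np.array([CL[0]+c*x-s*y,CL[1]+s*x+c*y,z])
E
python3 - <<'E'
from h import *
im=cap('side','s4');im2=cap('scene','c4')
for nm,im in(('side',im),('scene',im2)):
    im=np.ascontiguousarray(im[:,:,::-1])
    for a,c in((1.7,(255,255,0)),(1.9,(0,255,255)),(2.1,(0,255,0)),(2.3,(255,0,0))):
        A=proj(nm,cw(.1,.047*np.cos(a),.09+.047*np.sin(a)));B=proj(nm,cw(.1,.105*np.cos(a),.09+.105*np.sin(a)))
        cv2.line(im,tuple(int(v*16) for v in A),tuple(int(v*16) for v in B),c,1,cv2.LINE_AA,4)
    u=np.array(proj(nm,cw(.1,0,.15))).astype(int)
    z=im[u[1]-60:u[1]+60,u[0]-70:u[0]+70]; cv2.imwrite('pics/z4%s.png'%nm,cv2.resize(z,None,fx=5,fy=5))
E
python3 -m inch '0 0 0 0 0 0 .4;0 0 0 0 0 0 .4;0 0 0 0 0 0 .4;-.01 0 -.02 0 0 0 .4;-.02 0 -.03 0 0 0 .4;-.02 0 -.03 0 0 0 .7;-.02 0 -.02 0 0 0 1;-.02 .02 0 0 0 0 1;0 .02 0 0 0 0 1;0 .02 0 0 0 0 1; 0 0 0 0 0 0 1; 0 0 0 0 0 0 1'
python3 - <<'E'
from h import *
p=r.camera_params('wrist');im=cap('wrist','w5')
np.save('w5.npy',np.array([p],dtype=object),allow_pickle=True)
im=np.ascontiguousarray(im[:,:,::-1])
for a,c in((1.9,(0,255,255)),(2.1,(0,255,0)),(2.3,(255,0,0))):
        A=proj('wrist',cw(.1,.047*np.cos(a),.09+.047*np.sin(a)),p);B=proj('wrist',cw(.1,.105*np.cos(a),.09+.105*np.sin(a)),p)
        cv2.line(im,tuple(int(v*16) for v in A),tuple(int(v*16) for v in B),c,1,cv2.LINE_AA,4)
cv2.imwrite('pics/w5o.png',im)
im2=cap('side','s5');im3=cap('scene','c5')
E
```

```text
time_s: 7.1
tcp_pos: [0.5919, 0.0709, 0.2398]
eef_rot: [-180.0, 0.0, -92.5]
contact_force: [0.3, -0.5, -0.5]
gripper_width: 0.076
```

```bash
python3 - <<'E'
from h import *
im=cv2.imread('pics/w5.png')[60:220,185:475]; cv2.imwrite('pics/w5z.png',cv2.resize(im,None,fx=2.75,fy=2.75,interpolation=cv2.INTER_CUBIC))
im=cv2.imread('pics/c5.png')[210:330,300:480]; cv2.imwrite('pics/c5z.png',cv2.resize(im,None,fx=4.4,fy=4.4,interpolation=cv2.INTER_CUBIC))
E
python3 - <<'E'
from h import *
p=np.load('w5.npy',allow_pickle=True)[0]
Z=lambda a,b:(185+a/2.75,60+b/2.75)
pix=[((-.1,-.08,.012),Z(758,47)),((.065,-.08,.012),Z(292,45)),((-.1,.05,.012),Z(728,406)),((.065,.05,.012),Z(297,405)),((.14,-.018,.079),Z(34,234)),((.14,.018,.079),Z(37,347))]
x,e=clampfit(pix,p); print(x,np.degrees(x[2]),e.reshape(-1,2).round(1))
import h
h.CL[:]=list(x)
for a in (1.8,1.9,2,2.1,2.2):
    f=lambda rr:[ (np.array(proj('wrist',h.cw(.1,rr*np.cos(a),.09+rr*np.sin(a)),p))-[185,60])*2.75]
    print(a,f(.105)[0].round(),f(.047)[0].round())
    g=lambda rr:((np.array(proj('scene',h.cw(.1,rr*np.cos(a),.09+rr*np.sin(a))))-[300,210])*4.4)
    print('    scene',g(.105).round(),g(.047).round())
print('scene corners',[((np.array(proj('scene',h.cw(*v)))-[300,210])*4.4).round().tolist() for v in [(-.1,-.08,.012),(.065,-.08,.012),(.14,-.018,.079),(.14,.018,.079)]])
E
```

```text
[ 0.54853929  0.03024271 -0.0443119 ] -2.5388845775594366 [[ 1.9 -1.4]
 [-0.8 -0.8]
 [ 0.2  1.4]
 [-0.5  1.7]
 [-1.5 -1.2]
 [ 0.8  1.1]]
1.8 [ 53. 216.] [122. 267.]
    scene [336. 233.] [350. 283.]
1.9 [ 53. 162.] [122. 248.]
    scene [318. 230.] [342. 282.]
2 [ 55. 111.] [123. 230.]
    scene [301. 228.] [334. 281.]
2.1 [59. 63.] [123. 213.]
    scene [284. 228.] [327. 281.]
2.2 [64. 20.] [125. 197.]
    scene [269. 228.] [320. 281.]
scene corners [[311.0, 73.0], [239.0, 289.0], [311.0, 380.0], [370.0, 398.0]]
```

```bash
python3 -m inch '.011 -.02 0 0 0 0 0;.011 -.02 0 0 0 0 0;.0104 -.0205 0 0 0 0 0;0 0 .015 0 0 0 0;0 0 .025 0 0 0 0;0 0 .025 0 0 0 0;0 0 .025 0 0 0 0;0 0 0 0 0 0 0;.007 0 0 0 0 0 0;.007 0 0 0 0 0 0;.007 0 0 0 0 0 0;.004 0 0 0 0 0 0;0 0 0 0 0 0 0'

```

```text
time_s: 8.33
tcp_pos: [0.6499, 0.0096, 0.1502]
eef_rot: [-180.0, 0.0, -92.6]
contact_force: [-2.6, -0.5, 1.0]
gripper_width: 0.0112
```

```bash
python3 -m inch '.004 0 0 0 0 0 0;.004 0 0 0 0 0 0;0 0 0 0 0 0 0'; python3 -m inch '.003 0 0 0 0 0 0;.003 0 0 0 0 0 0;0 0 0 0 0 0 0'
```

```text
time_s: 8.58
tcp_pos: [0.6495, 0.0037, 0.1482]
eef_rot: [180.0, 0.1, -92.6]
contact_force: [-0.1, 4.9, -7.3]
gripper_width: 0.0113
time_s: 8.83
tcp_pos: [0.6495, 0.0015, 0.1474]
eef_rot: [-180.0, 0.4, -92.6]
contact_force: [-1.9, 20.6, -10.0]
gripper_width: 0.0118
```

```bash
python3 -m inch '-.01 0 0 0 0 0 0;-.015 0 0 0 0 0 0;-.015 0 -.02 0 0 0 .1;-.015 0 -.035 0 0 0 .5;-.015 .02 -.035 0 0 0 1;0 .02 0 0 0 0 1;0 .02 0 0 0 0 1;0 0 0 0 0 0 1;0 0 0 0 0 0 1'
python3 - <<'E'
from h import *
p=r.camera_params('wrist');im=cap('wrist','w6');cap('scene','c6')
np.save('w6.npy',np.array([p],dtype=object),allow_pickle=True)
im=cv2.imread('pics/w6.png')[40:260,165:475]; cv2.imwrite('pics/w6z.png',cv2.resize(im,None,fx=2.5,fy=2.5,interpolation=cv2.INTER_CUBIC))
im=cv2.imread('pics/c6.png')[210:330,300:480]; cv2.imwrite('pics/c6z.png',cv2.resize(im,None,fx=4.4,fy=4.4,interpolation=cv2.INTER_CUBIC))
for a in (1.9,2,2.1,2.2):
    f=lambda rr:[ (np.array(proj('wrist',cw(.1,rr*np.cos(a),.09+rr*np.sin(a)),p))-[165,40])*2.5]
    print(a,f(.105)[0].round(),f(.047)[0].round())
E
```

```text
time_s: 9.58
tcp_pos: [0.5936, 0.0691, 0.2398]
eef_rot: [-179.8, 0.0, -92.5]
contact_force: [1.1, 0.5, -0.1]
gripper_width: 0.045
1.9 [109. 207.] [169. 283.]
2 [111. 161.] [170. 267.]
2.1 [114. 117.] [171. 251.]
2.2 [118.  78.] [172. 236.]
```

```bash
python3 -m inch '0 0 0 0 0 0 0;0 0 0 0 0 0 0;0 0 0 0 0 0 0;.006 -.02 0 0 0 0 0;.006 -.02 0 0 0 0 0;.006 -.02 0 0 0 0 0;0 0 0 0 0 0 0;0 0 0 0 0 0 0;0 0 0 0 0 0 0;0 0 0 0 0 0 0;0 0 0 0 0 0 0'
python3 -m inch '0 0 .015 0 0 0 0;0 0 .025 0 0 0 0;0 0 .025 0 0 0 0;0 0 .025 0 0 0 0;0 0 0 0 0 0 0;.006 0 0 0 0 0 0;.006 0 0 0 0 0 0;.006 0 0 0 0 0 0;.006 0 0 0 0 0 0;.006 0 0 0 0 0 0;0 0 0 0 0 0 0'
```

```text
time_s: 10.6
tcp_pos: [0.6522, 0.0485, 0.2382]
eef_rot: [-180.0, 0.0, -92.6]
contact_force: [0.1, -0.7, 0.5]
gripper_width: 0.0007
time_s: 11.52
tcp_pos: [0.6519, 0.0173, 0.1491]
eef_rot: [-179.9, 0.0, -92.6]
contact_force: [0.4, 0.8, -0.3]
gripper_width: 0.0004
```

```bash
python3 -m inch '.005 0 0 0 0 0 0;.005 0 0 0 0 0 0;0 0 0 0 0 0 0'; python3 -m inch '.004 0 0 0 0 0 0;0 0 0 0 0 0 0';python3 -m inch '.003 0 0 0 0 0 0;0 0 0 0 0 0 0';python3 -m inch '.003 0 0 0 0 0 0;0 0 0 0 0 0 0'
```

```text
time_s: 11.77
tcp_pos: [0.651, 0.0075, 0.1483]
eef_rot: [-180.0, -0.0, -92.6]
contact_force: [0.2, 2.4, 1.0]
gripper_width: 0.0002
time_s: 11.93
tcp_pos: [0.6509, 0.0051, 0.1481]
eef_rot: [-180.0, 0.1, -92.6]
contact_force: [0.6, 7.8, 0.9]
gripper_width: 0.0007
time_s: 12.1
tcp_pos: [0.651, 0.0046, 0.1481]
eef_rot: [-179.9, 0.3, -92.6]
contact_force: [-0.9, 17.9, 1.7]
gripper_width: 0.0003
time_s: 12.27
tcp_pos: [0.651, 0.0041, 0.148]
eef_rot: [-179.9, 0.5, -92.5]
contact_force: [-2.9, 27.5, 2.2]
gripper_width: 0.0004
```

```bash
python3 -m inch '-.01 0 0 0 0 0 0;-.02 0 0 0 0 0 0;-.02 0 -.03 0 0 0 .5;-.02 0 -.04 0 0 0 1;-.02 .02 -.04 0 0 0 1;-.02 .03 -.02 0 0 0 1;0 .03 0 0 0 0 1;0 .03 0 0 0 0 1;0 0 0 0 0 0 1;0 0 0 0 0 0 1'
python3 - <<'E'
from h import *
p=r.camera_params('wrist');im=cap('wrist','w7');cap('scene','c7')
np.save('w7.npy',np.array([p],dtype=object),allow_pickle=True)
im=cv2.imread('pics/c7.png')[180:330,270:490]; cv2.imwrite('pics/c7z.png',cv2.resize(im,None,fx=3.6,fy=3.6,interpolation=cv2.INTER_CUBIC))
for t in ('blank_1',):print(t,[(round(d['p'],2),np.round(d['xy'],1).tolist()) for d in r.recognise(t,'scene')][:6])
E
```

```text
time_s: 13.1
tcp_pos: [0.5471, 0.1081, 0.2704]
eef_rot: [-179.9, -0.0, -92.5]
contact_force: [0.8, -1.0, 0.7]
gripper_width: 0.0482
blank_1 [(0.69, [384.4, 267.8]), (0.68, [447.7, 260.0]), (0.58, [385.9, 244.6]), (0.55, [300.5, 232.6])]
```

```bash
python3 - <<'E'
from h import *
p=np.load('w7.npy',allow_pickle=True)[0]
A,B=[ray('wrist',u,.006,p)[:2] for u in [(310,249.5),(421,234)]]
print('L right edge',A,B,np.linalg.norm(A-B),np.degrees(np.arctan2(*(A-B)[::-1])))
Zc=lambda a,b:(270+a/3.6,180+b/3.6)
for n,q in dict(L=[(610,211),(688,221),(686,371),(604,362)],R=[(70,111),(147,115),(142,258),(62,252)],cable=[(745,215),(690,280),(683,310),(690,340),(735,382)]).items():
    print(n,[ray('scene',Zc(*u),.006)[:2].round(4).tolist() for u in q])
for z in (.006,.02,.04,.06,.1,.15):
    w=ray('scene',Zc(690,280),z); w2=ray('scene',Zc(683,310),z);w3=ray('scene',Zc(745,215),z); print(z,w.round(3),np.round(proj('side',w)),np.round(proj('side',w2)),np.round(proj('side',w3)))
im=cv2.imread('pics/s5.png')[220:480,230:450]; cv2.imwrite('pics/s5z.png',cv2.resize(im,None,fx=2.3,fy=2.3))
im=cv2.imread('pics/c7.png')[190:340,420:600]; cv2.imwrite('pics/c7y.png',cv2.resize(im,None,fx=4,fy=4,interpolation=cv2.INTER_CUBIC))
E
```

```text
L right edge [0.55582608 0.17103121] [0.42553239 0.15773194] 0.13097066502007806 5.82808130808725
L [[0.4266, 0.1538], [0.4187, 0.2152], [0.5495, 0.2341], [0.559, 0.1723]]
R [[0.454, -0.2889], [0.4406, -0.227], [0.5688, -0.194], [0.5808, -0.2563]]
cable [[0.4009, 0.2581], [0.4708, 0.2249], [0.4984, 0.2237], [0.5225, 0.233], [0.5485, 0.2715]]
0.006 [0.471 0.225 0.006] [356. 361.] [343. 360.] [390. 373.]
0.02 [0.479 0.223 0.02 ] [352. 355.] [339. 354.] [386. 366.]
0.04 [0.49 0.22 0.04] [347. 346.] [334. 345.] [380. 357.]
0.06 [0.502 0.218 0.06 ] [342. 337.] [329. 336.] [375. 347.]
0.1 [0.524 0.212 0.1  ] [332. 319.] [319. 318.] [363. 328.]
0.15 [0.553 0.206 0.15 ] [318. 296.] [306. 295.] [349. 304.]
```

```bash
python3 - <<'E'
from h import *
s=r.get_state();print(s['joints'].round(1),s['eef_rot'].round(1),s['tcp_pos'])
for z in(.05,.1,.15):print(z,ray('scene',(488.75,262.5),z).round(3), ray('scene',(476,288),z).round(3))
E
```

```text
[ 31.2   8.2 -10.3   0.  -71.5 -33.8] [180.   -0.  -92.6] [0.54872514 0.10817155 0.26922509]
0.05 [0.49  0.292 0.05 ] [0.575 0.27  0.05 ]
0.1 [0.519 0.283 0.1  ] [0.601 0.261 0.1  ]
0.15 [0.548 0.274 0.15 ] [0.626 0.253 0.15 ]
```

```bash
python3 -m inch '-.0151 .0218 .02 0 0 0 .9;-.0151 .0218 .02 0 0 0 .9;-.0151 .0218 .02 0 0 0 .9;-.0151 .0218 .02 0 0 0 .9;-.0151 .0218 .02 0 0 0 .9;0 0 0 0 0 .118 .9;0 0 0 0 0 .118 .9;0 0 0 0 0 .118 .9;0 0 0 0 0 .118 .9;0 0 0 0 0 .118 .9;0 0 0 0 0 .118 .9;0 0 0 0 0 .118 .9;0 0 0 0 0 .118 .9;0 0 0 0 0 .118 .9;0 0 0 0 0 .118 .9;0 0 0 0 0 .118 .9;0 0 0 0 0 .118 .9;0 0 0 0 0 0 .9;0 0 0 0 0 0 .9'
python3 - <<'E'
from h import *
p=r.camera_params('wrist');im=cap('wrist','w8')
np.save('w8.npy',np.array([p],dtype=object),allow_pickle=True)
print(r.get_state()['tcp_pos'],r.get_state()['eef_rot'])
E
```

```text
time_s: 14.83
tcp_pos: [0.4433, 0.1887, 0.1688]
eef_rot: [-179.9, -0.0, -173.5]
contact_force: [-0.3, 0.2, 0.3]
gripper_width: 0.0786
[0.44313797 0.18878268 0.16886652] [-1.79956313e+02 -3.76497766e-02 -1.73501412e+02]
```

```bash
python3 - <<'E'
from h import *
p=np.load('w8.npy',allow_pickle=True)[0]
for u in[(281,195.5),(350,194.5),(285,300),(351.5,300)]: print(ray('wrist',u,.006,p).round(4))
for u in[(405,170),(400,200),(388,225),(365,260),(348,290)]: print('cable',ray('wrist',u,.004,p).round(4), np.round(proj('scene',ray('wrist',u,.004,p)),0))
E
```

```text
[0.428  0.1571 0.006 ]
[0.4204 0.2162 0.006 ]
[0.5252 0.1695 0.006 ]
[0.5182 0.231  0.006 ]
cable [0.3945 0.2602 0.004 ] [478. 238.]
cable [0.4206 0.2603 0.004 ] [477. 246.]
cable [0.4439 0.2536 0.004 ] [473. 252.]
cable [0.4786 0.2381 0.004 ] [466. 262.]
cable [0.5095 0.2267 0.004 ] [460. 270.]
```

```bash
python3 -m inch '.0052 0 .03 0 0 -.014 .79;0 0 .03 0 0 0 .79;0 0 .03 0 0 0 .79;0 0 .03 0 0 0 .79;0 0 .02 0 0 0 .79;0 0 .012 0 0 0 .79;0 0 0 0 0 0 .79;0 0 0 0 0 0 .79'
```

```text
time_s: 15.55
tcp_pos: [0.4376, 0.1881, 0.0168]
eef_rot: [-179.9, -0.1, -172.8]
contact_force: [0.4, 0.3, 0.7]
gripper_width: 0.0692
```

```bash
python3 -m inch '0 0 .008 0 0 0 .79;0 0 .0055 0 0 0 .79;0 0 0 0 0 0 .79;0 0 0 0 0 0 .5;0 0 0 0 0 0 .5;0 0 0 0 0 0 .5;0 0 0 0 0 0 .5' 50
python3 - <<'E'
from h import *
cap('wrist','w9'); s=r.get_state();print(s['tcp_pos'],s['contact_force'],s['gripper_width'])
E
```

```text
time_s: 16.13
tcp_pos: [0.4377, 0.1885, 0.0041]
eef_rot: [180.0, 0.0, -172.9]
contact_force: [0.6, -0.4, 1.4]
gripper_width: 0.0575
[0.4377804  0.18857785 0.00412536] [-1.47804109  0.33875144  1.23006944] 0.057747732088985454
```

```bash
sed -i 's/^CL=.*/CL=[0.5485,0.0303,-0.0447]/' h.py; python3 -m inch '0 0 -.005 0 0 0 .5;0 0 -.01 0 0 0 .5;0 0 -.015 0 0 0 .5;0 0 -.02 0 0 0 .5;0 0 -.02 0 0 0 .5;0 0 -.02 0 0 0 .5;0 0 0 0 0 0 .5;0 0 0 0 0 0 .5'
python3 - <<'E'
from h import *
cap('wrist','w10');cap('side','s10'); s=r.get_state();print(s['tcp_pos'],s['contact_force'],s['moment'],s['gripper_width'])
im=cv2.imread('pics/s10.png')[220:400,250:450]; cv2.imwrite('pics/s10z.png',cv2.resize(im,None,fx=3.3,fy=3.3))
E
cat >> h.py <<'E'
def rows(x,y,z,yaw):
    """tool-axis shift from measured pose to clamp x,y, world z; yaw rel clamp deg"""
    s=r.get_state(); ps=np.radians(s['eef_rot'][2]); d=cw(x,y,z)-s['tcp_pos']
    tx=np.array([np.cos(ps),np.sin(ps)]);ty=np.array([np.sin(ps),-np.cos(ps)])
    dy=(yaw+np.degrees(CL[2])-s['eef_rot'][2]+180)%360-180
    print('shift',(d[:2]@tx).round(4),(d[:2]@ty).round(4),round(-d[2],4),'turn',round(-np.radians(dy),3))
E
python3 -c "
from h import *
rows(-.11,-.006,.05,180)"
```

```text
time_s: 16.85
tcp_pos: [0.438, 0.1889, 0.095]
eef_rot: [179.9, 0.1, -172.9]
contact_force: [-0.4, 0.0, -2.0]
gripper_width: 0.0574
[0.43707397 0.18805531 0.093401  ] [-0.91677098 -0.07720244 -1.55323679] [-0.01867898  0.0393304   0.02606132] 0.05746034232660059
shift 0.0183 -0.1578 0.0434 turn 0.168
```

```bash
python3 -m inch '.005 -.02 0 0 0 0 .5;.005 -.03 0 0 0 0 .5;.005 -.03 0 0 0 0 .5;.005 -.03 0 0 0 0 .5;.0033 -.028 0 0 0 0 .5;0 -.0198 0 0 0 .084 .5;0 0 0 0 0 .084 .5;0 0 .01 0 0 0 .5;0 0 .015 0 0 0 .5;0 0 .015 0 0 0 .5;0 0 0 0 0 0 .5;0 0 0 0 0 0 .5'
python3 - <<'E'
from h import *
cap('wrist','w11');cap('side','s11');cap('scene','c11'); s=r.get_state();print(s['tcp_pos'],s['contact_force'],s['gripper_width'])
rows(-.115,-.006,.022,180)
im=cv2.imread('pics/s11.png')[220:400,250:450]; cv2.imwrite('pics/s11z.png',cv2.resize(im,None,fx=3.3,fy=3.3))
im=cv2.imread('pics/c11.png')[180:330,300:480]; cv2.imwrite('pics/c11z.png',cv2.resize(im,None,fx=3.8,fy=3.8))
E
```

```text
time_s: 17.95
tcp_pos: [0.4328, 0.0283, 0.0527]
eef_rot: [-179.9, -0.2, 177.5]
contact_force: [0.2, 0.4, -0.1]
gripper_width: 0.0573
[0.43428796 0.02910272 0.05422449] [-0.25736651  0.17514811 -1.11489514] 0.057748601143976605
shift 0.001 0.0003 0.0322 turn 0.001
```

```bash
python3 -m inch '0 0 .01 0 0 0 .5;0 0 .01 0 0 0 .5;0 0 .0095 0 0 0 .5;0 0 0 0 0 0 .5;0 0 0 0 0 0 .5'
python3 -m inch '-.01 0 0 0 0 0 .5;-.012 0 0 0 0 0 .5;-.012 0 0 0 0 0 .5;-.006 0 0 0 0 0 .5;0 0 0 0 0 0 .5;0 0 0 0 0 0 .5'
```

```text
time_s: 18.52
tcp_pos: [0.434, 0.029, 0.0246]
eef_rot: [-180.0, -0.0, 177.5]
contact_force: [0.7, -0.3, -0.7]
gripper_width: 0.0576
time_s: 19.02
tcp_pos: [0.474, 0.0271, 0.0244]
eef_rot: [180.0, 0.0, 177.4]
contact_force: [0.1, -0.1, -1.1]
gripper_width: 0.0572
```

Free travel. Lower to contact and release.

```bash
python3 -m inch '0 0 .0015 0 0 0 .5;0 0 .001 0 0 0 .5;0 0 0 0 0 0 .5;0 0 0 0 0 0 .5'; python3 -m inch '0 0 0 0 0 0 .8;0 0 0 0 0 0 .8;0 0 0 0 0 0 .8;0 0 -.02 0 0 0 .8;.02 0 -.03 0 0 0 .8;.02 0 -.03 0 0 0 .8;.02 0 -.03 0 0 0 .8;.02 0 -.02 0 0 0 1;0 0 -.02 0 0 0 1;0 0 0 0 0 0 1;0 0 0 0 0 0 1'
python3 - <<'E'
from h import *
p=r.camera_params('wrist');cap('wrist','w12');cap('scene','c12');cap('side','s12'); s=r.get_state();print(s['tcp_pos'],s['contact_force'],s['gripper_width'])
np.save('w12.npy',np.array([p],dtype=object),allow_pickle=True)
im=cv2.imread('pics/c12.png')[180:330,270:470]; cv2.imwrite('pics/c12z.png',cv2.resize(im,None,fx=4,fy=4,interpolation=cv2.INTER_CUBIC))
im=cv2.imread('pics/s12.png')[230:350,250:400]; cv2.imwrite('pics/s12z.png',cv2.resize(im,None,fx=4,fy=4,interpolation=cv2.INTER_CUBIC))
E
```

```text
time_s: 19.35
tcp_pos: [0.4735, 0.0271, 0.022]
eef_rot: [-180.0, -0.0, 177.5]
contact_force: [-1.2, -0.5, 4.5]
gripper_width: 0.0573
time_s: 20.27
tcp_pos: [0.3946, 0.0313, 0.1729]
eef_rot: [179.9, 0.2, 177.5]
contact_force: [0.1, -0.4, -0.4]
gripper_width: 0.0869
[0.39362162 0.03049317 0.17090066] [0.82970429 0.42457661 0.07104299] 0.08750181343341044
```

```bash
python3 -m inch '-.0102 -.0351 0 0 0 0 .9;-.0102 -.0351 0 0 0 0 .9;-.0102 -.0351 0 0 0 0 .9;-.0102 -.0351 0 0 0 0 .9;-.0102 -.0351 0 0 0 0 .9;-.0102 -.0351 0 0 0 0 .9;-.0102 -.0351 0 0 0 0 .9;-.0102 -.0351 0 0 0 0 .9;0 0 0 0 0 -.099 .9;0 0 0 0 0 -.099 .9;0 0 0 0 0 -.099 .9;0 0 0 0 0 0 .9;0 0 0 0 0 0 .9'
python3 - <<'E'
from h import *
p=r.camera_params('wrist');im=cap('wrist','w13')
np.save('w13.npy',np.array([p],dtype=object),allow_pickle=True)
print(r.get_state()['tcp_pos'],r.get_state()['eef_rot'])
E
```

```text
time_s: 21.5
tcp_pos: [0.4627, -0.2536, 0.1704]
eef_rot: [179.9, -0.1, -165.7]
contact_force: [-0.4, -0.2, -0.5]
gripper_width: 0.0794
[ 0.46276353 -0.25345883  0.1707015 ] [ 1.79954913e+02 -1.04108841e-01 -1.65720977e+02]
```

```bash
python3 - <<'E'
from h import *
p=np.load('w13.npy',allow_pickle=True)[0]
P=[ray('wrist',u,.006,p)[:2] for u in[(281.5,201.5),(351,200.5),(283,295),(349.5,295)]]
print(np.round(P,4)); v=P[2]-P[0];w=P[3]-P[1];e=P[1]-P[0]
print([np.degrees(np.arctan2(k[1],k[0])).round(2) for k in(v,w)],np.degrees(np.arctan2(-e[0],e[1])))
E
```

```text
[[ 0.4568 -0.2851]
 [ 0.4411 -0.2266]
 [ 0.5424 -0.264 ]
 [ 0.5271 -0.204 ]]
[np.float64(13.86), np.float64(14.76)] 15.11586209139485
```

```bash
python3 -m inch '-.003 .001 .03 0 0 0 .82;0 0 .03 0 0 0 .82;0 0 .03 0 0 0 .82;0 0 .03 0 0 0 .82;0 0 .025 0 0 0 .82;0 0 .012 0 0 0 .82;0 0 .006 0 0 0 .82;0 0 .0035 0 0 0 .82;0 0 0 0 0 0 .82;0 0 0 0 0 0 .82' ; python3 -m inch '0 0 0 0 0 0 .5;0 0 0 0 0 0 .5;0 0 0 0 0 0 .5;0 0 0 0 0 0 .5;0 0 0 0 0 0 .5' 50
```

```text
time_s: 22.38
tcp_pos: [0.4664, -0.2518, 0.006]
eef_rot: [-180.0, 0.1, -165.5]
contact_force: [-0.3, 0.5, 0.7]
gripper_width: 0.0719
time_s: 22.8
tcp_pos: [0.4666, -0.2518, 0.0063]
eef_rot: [-180.0, 0.1, -165.5]
contact_force: [-0.2, 1.9, 7.2]
gripper_width: 0.046
```

```bash
python3 -m inch '0 0 -.004 0 0 0 .82;0 0 0 0 0 0 .82;0 0 0 0 0 0 .82;0 0 0 0 0 0 .82;0 0 0 0 0 0 .82;0 0 .004 0 0 0 .82;0 0 .003 0 0 0 .82;0 0 0 0 0 0 .82;0 0 0 0 0 0 .82'
python3 - <<'E'
from h import *
cap('wrist','w14'); s=r.get_state();print(s['tcp_pos'],s['contact_force'],s['gripper_width'])
E
```

```text
time_s: 23.55
tcp_pos: [0.4654, -0.2517, 0.0018]
eef_rot: [180.0, -0.1, -165.5]
contact_force: [-0.5, -0.6, -0.8]
gripper_width: 0.0719
[ 0.46556048 -0.25171199  0.00194793] [0.30374292 0.62359713 0.1436725 ] 0.07197940627869624
```

```bash
python3 -m inch '0 0 0 0 0 0 .5;0 0 0 0 0 0 .5;0 0 0 0 0 0 .5;0 0 0 0 0 0 .5;0 0 0 0 0 0 .5' 50;  python3 -m inch '0 0 -.005 0 0 0 .5;0 0 -.01 0 0 0 .5;0 0 -.015 0 0 0 .5;0 0 -.02 0 0 0 .5;0 0 -.02 0 0 0 .5;0 0 -.02 0 0 0 .5;0 0 0 0 0 0 .5;0 0 0 0 0 0 .5'
python3 - <<'E'
from h import *
cap('wrist','w15'); cap('scene','c15');rows(-.115,-.006,.09,180)
im=cv2.imread('pics/c15.png')[180:330,270:470]; cv2.imwrite('pics/c15z.png',cv2.resize(im,None,fx=4,fy=4,interpolation=cv2.INTER_CUBIC))
E
```

```text
time_s: 24.02
tcp_pos: [0.4658, -0.2517, 0.0023]
eef_rot: [-180.0, 0.0, -165.5]
contact_force: [-0.0, -0.3, -0.3]
gripper_width: 0.0587
time_s: 24.68
tcp_pos: [0.4666, -0.2518, 0.0942]
eef_rot: [-179.9, 0.2, -165.5]
contact_force: [-0.7, -0.0, -1.8]
gripper_width: 0.0584
shift -0.0393 0.2801 0.0023 turn 0.297
```

```bash
python3 -m inch '0 0 0 0 0 .099 .5;0 0 0 0 0 .099 .5;0 0 0 0 0 .099 .5;.01 .02 0 0 0 0 .5;.015 .03 0 0 0 0 .5;.015 .035 0 0 0 0 .5;.0105 .035 0 0 0 0 .5;0 .035 0 0 0 0 .5;0 .035 0 0 0 0 .5;0 .035 0 0 0 0 .5;0 .03 0 0 0 0 .5;0 .0245 0 0 0 0 .5;0 0 .015 0 0 0 .5;0 0 .015 0 0 0 .5;0 0 0 0 0 0 .5;0 0 0 0 0 0 .5'
python3 - <<'E'
from h import *
cap('wrist','w16');cap('scene','c16');cap('side','s16')
s=r.get_state();print(s['tcp_pos'],s['contact_force'],s['gripper_width'])
rows(-.115,-.006,.0275,180)
im=cv2.imread('pics/s16.png')[220:400,250:450]; cv2.imwrite('pics/s16z.png',cv2.resize(im,None,fx=3.3,fy=3.3))
im=cv2.imread('pics/c16.png')[180:330,300:480]; cv2.imwrite('pics/c16z.png',cv2.resize(im,None,fx=3.8,fy=3.8))
E
```

```text
time_s: 26.12
tcp_pos: [0.4265, 0.0292, 0.0614]
eef_rot: [-179.9, -0.2, 177.5]
contact_force: [0.3, 0.9, -1.3]
gripper_width: 0.0587
[0.42793664 0.02954114 0.06271968] [ 0.62222277  0.05784493 -1.54564471] 0.0583645666974293
shift -0.0054 0.0001 0.0352 turn 0.0
```

```bash
python3 -m inch '0 0 .012 0 0 0 .5;0 0 .012 0 0 0 .5;0 0 .010 0 0 0 .5;0 0 0 0 0 0 .5;-.01 0 0 0 0 0 .5;-.012 0 0 0 0 0 .5;0 0 0 0 0 0 .5'
python3 -m inch '-.012 0 0 0 0 0 .5;-.012 0 0 0 0 0 .5;-.006 0 0 0 0 0 .5;0 0 0 0 0 0 .5;0 0 0 0 0 0 .5'
python3 -m inch '0 0 .001 0 0 0 .5;0 0 .001 0 0 0 .5;0 0 .001 0 0 0 .5;0 0 0 0 0 0 .5;0 0 0 0 0 0 .5'
```

```text
time_s: 26.85
tcp_pos: [0.4531, 0.0295, 0.0296]
eef_rot: [179.9, 0.2, 177.5]
contact_force: [1.5, -0.6, -0.7]
gripper_width: 0.059
time_s: 27.27
tcp_pos: [0.4794, 0.0272, 0.0284]
eef_rot: [180.0, -0.0, 177.4]
contact_force: [-0.7, -0.8, -1.1]
gripper_width: 0.0585
time_s: 27.68
tcp_pos: [0.479, 0.0273, 0.0262]
eef_rot: [-180.0, -0.0, 177.5]
contact_force: [-4.7, 0.3, 12.7]
gripper_width: 0.0586
```

```bash
python3 -m inch '0 0 0 0 0 0 .75;0 0 0 0 0 0 .75;0 0 0 0 0 0 .75;0 0 -.01 0 0 0 .75;0 0 -.02 0 0 0 .75;.02 0 -.02 0 0 0 0;.02 0 0 0 0 0 0;.015 0 0 0 0 0 0;0 0 0 0 0 0 0;0 0 0 0 0 0 0;0 0 0 0 0 0 0;0 0 0 0 0 0 0;0 0 0 0 0 0 0;0 0 0 0 0 0 0;0 0 0 0 0 0 0' 30
python3 - <<'E'
from h import *
cap('scene','c17');cap('side','s17')
s=r.get_state();print(s['tcp_pos'],s['contact_force'],s['gripper_width'])
rows(-.125,-.006,.0145,180)
im=cv2.imread('pics/s17.png')[230:350,250:400]; cv2.imwrite('pics/s17z.png',cv2.resize(im,None,fx=4,fy=4))
im=cv2.imread('pics/c17.png')[180:330,300:480]; cv2.imwrite('pics/c17z.png',cv2.resize(im,None,fx=3.8,fy=3.8))
E
```

```text
time_s: 28.93
tcp_pos: [0.4248, 0.0298, 0.075]
eef_rot: [-180.0, -0.0, 177.4]
contact_force: [-0.4, -0.4, -1.1]
gripper_width: 0.0044
[0.42470501 0.0297832  0.07508136] [-0.27490641  0.51426151  0.73971795] 0.0013270354243430042
shift 0.0014 0.0 0.0606 turn 0.0
```

```bash
python3 -m inch '0 0 .02 0 0 0 0;0 0 .02 0 0 0 0;0 0 .015 0 0 0 0;0 0 .0055 0 0 0 0;0 0 0 0 0 0 0;0 0 0 0 0 0 0'
python3 -m inch '-.006 0 0 0 0 0 0;-.006 0 0 0 0 0 0;-.005 0 0 0 0 0 0;-.005 0 0 0 0 0 0;-.004 0 0 0 0 0 0;0 0 0 0 0 0 0'
python3 -m inch '-.003 0 0 0 0 0 0;-.002 0 0 0 0 0 0;0 0 0 0 0 0 0'
```

```text
time_s: 29.53
tcp_pos: [0.4248, 0.0298, 0.0149]
eef_rot: [-180.0, -0.0, 177.5]
contact_force: [0.0, -1.1, -0.1]
gripper_width: 0.0003
time_s: 30.03
tcp_pos: [0.4491, 0.0276, 0.015]
eef_rot: [-179.9, -0.2, 177.4]
contact_force: [-11.0, -0.3, 14.8]
gripper_width: 0.0005
time_s: 30.28
tcp_pos: [0.4532, 0.0271, 0.015]
eef_rot: [-179.9, -0.3, 177.4]
contact_force: [-13.8, 0.2, 17.3]
gripper_width: 0.0005
```

```bash
python3 -m inch '0 0 -.001 0 0 0 0;0 0 0 0 0 0 0';python3 -m inch '0 0 -.001 0 0 0 0;0 0 0 0 0 0 0'; python3 -c "
from h import *
im=cap('wrist','w18');print(r.get_state()['contact_force'])
cap('side','s18')
im=cv2.imread('pics/s18.png')[230:350,270:420]; cv2.imwrite('pics/s18z.png',cv2.resize(im,None,fx=5,fy=5))"
```

```text
time_s: 30.45
tcp_pos: [0.4551, 0.028, 0.0159]
eef_rot: [-180.0, -0.1, 177.4]
contact_force: [-3.9, -0.2, 0.7]
gripper_width: 0.0003
time_s: 30.62
tcp_pos: [0.4558, 0.0284, 0.0168]
eef_rot: [180.0, -0.0, 177.5]
contact_force: [-3.5, -0.6, -2.3]
gripper_width: 0.0006
[-2.06429717 -0.4375761  -1.07923079]
```

```bash
python3 -m inch '-.002 0 .001 0 0 0 0;0 0 0 0 0 0 0';python3 -m inch '-.002 0 0 0 0 0 0;0 0 0 0 0 0 0';python3 -m inch '-.002 0 0 0 0 0 0;0 0 0 0 0 0 0'
```

```text
time_s: 30.88
tcp_pos: [0.4566, 0.0282, 0.016]
eef_rot: [-180.0, -0.1, 177.5]
contact_force: [-11.2, 3.2, 14.2]
gripper_width: 0.0004
time_s: 31.05
tcp_pos: [0.4586, 0.0279, 0.016]
eef_rot: [-179.9, -0.1, 177.5]
contact_force: [-9.9, 1.1, 12.5]
gripper_width: 0.0
time_s: 31.22
tcp_pos: [0.4591, 0.0276, 0.0159]
eef_rot: [-179.9, -0.3, 177.4]
contact_force: [-16.5, 4.7, 18.4]
gripper_width: 0.0007
```

```bash
python3 -m inch '.01 0 0 0 0 0 0;.015 0 0 0 0 0 0;.01 0 -.01 0 0 0 0;0 0 0 0 0 0 0;0 0 0 0 0 0 0'
python3 - <<'E'
from h import *
cap('scene','c19');cap('side','s19');p=r.camera_params('wrist');cap('wrist','w19')
im=cv2.imread('pics/c19.png')[205:275,350:430]; cv2.imwrite('pics/c19z.png',cv2.resize(im,None,fx=8,fy=8,interpolation=cv2.INTER_CUBIC))
im=cv2.imread('pics/s19.png')[270:330,280:400]; cv2.imwrite('pics/s19z.png',cv2.resize(im,None,fx=6.5,fy=6.5,interpolation=cv2.INTER_CUBIC))
print([np.round((np.array(proj('side',cw(*v)))-[280,270])*6.5) for v in [(-.08,.03,.012),(-.08,.03,.018),(-.08,.03,.030),(-.1,.05,.012),(-.08,-.03,.03),(.05,.03,.038),(-.05,.03,.038)]])
print([np.round((np.array(proj('scene',cw(*v)))-[350,205])*8) for v in [(-.08,.03,.012),(-.08,.03,.030),(-.1,.05,.012),(-.1,-.08,.012),(-.08,-.03,.03)]])
E
```

```text
time_s: 31.63
tcp_pos: [0.4281, 0.0306, 0.0265]
eef_rot: [179.9, 0.2, 177.5]
contact_force: [-0.0, -0.3, -0.4]
gripper_width: 0.0005
[array([496., 318.]), array([496., 305.]), array([498., 277.]), array([548., 350.]), array([504., 198.]), array([153., 235.]), array([418., 253.])]
[array([448., 303.]), array([455., 279.]), array([516., 272.]), array([166., 173.]), array([290., 232.])]
```

```bash
python3 -c "
from h import *
rows(-.04,-.085,.07,180)"
```

```text
shift -0.0806 -0.0796 -0.0442 turn 0.001
```

```bash
python3 -m inch '0 0 -.022 0 0 0 0;0 -.02 -.022 0 0 0 0;0 -.03 0 0 0 0 0;-.02 -.03 0 0 0 0 0;-.03 0 0 0 0 0 0;-.03 0 0 0 0 0 0;0 0 .02 0 0 0 0;0 0 .02 0 0 0 0;0 0 .0145 0 0 0 0;0 0 0 0 0 0 0;0 0 0 0 0 0 0'
python3 -c "
from h import *
rows(-.04,-.051,.0145,180)"
```

```text
time_s: 32.7
tcp_pos: [0.5031, -0.054, 0.0141]
eef_rot: [-180.0, -0.1, 177.5]
contact_force: [-0.4, -0.1, 0.3]
gripper_width: 0.0004
shift -0.0016 0.0353 -0.0004 turn 0.0
```

```bash
python3 -m inch '0 .006 0 0 0 0 0;0 .006 0 0 0 0 0;0 .006 0 0 0 0 0;0 .004 0 0 0 0 0;0 0 0 0 0 0 0'
python3 -m inch '0 .004 0 0 0 0 0;0 .003 0 0 0 0 0;0 0 0 0 0 0 0'
python3 -m inch '0 .003 0 0 0 0 0;0 0 0 0 0 0 0'
```

```text
time_s: 33.12
tcp_pos: [0.5044, -0.0306, 0.0156]
eef_rot: [180.0, 0.1, 177.5]
contact_force: [0.4, 1.0, 0.2]
gripper_width: 0.0004
time_s: 33.37
tcp_pos: [0.5043, -0.0243, 0.0154]
eef_rot: [-180.0, 0.0, 177.5]
contact_force: [0.2, -0.3, 0.1]
gripper_width: 0.0006
time_s: 33.53
tcp_pos: [0.504, -0.0218, 0.0152]
eef_rot: [-180.0, -0.1, 177.5]
contact_force: [-2.1, -1.4, 2.3]
gripper_width: 0.0006
```

```bash
python3 -m inch '0 .003 0 0 0 0 0;0 0 0 0 0 0 0';python3 -m inch '0 .003 0 0 0 0 0;0 0 0 0 0 0 0';python3 -m inch '0 .003 0 0 0 0 0;0 0 0 0 0 0 0'
```

```text
time_s: 33.7
tcp_pos: [0.5039, -0.019, 0.0152]
eef_rot: [-180.0, -0.1, 177.5]
contact_force: [-2.5, -2.7, 3.0]
gripper_width: 0.0006
time_s: 33.87
tcp_pos: [0.5033, -0.0166, 0.0151]
eef_rot: [-179.9, -0.1, 177.4]
contact_force: [-2.7, -6.4, 5.4]
gripper_width: 0.0007
time_s: 34.03
tcp_pos: [0.5026, -0.0147, 0.015]
eef_rot: [-179.8, -0.2, 177.4]
contact_force: [-2.9, -11.5, 8.0]
gripper_width: 0.0003
```

```bash
python3 -c "
from h import *
cap('scene','c20');cap('side','s20')
im=cv2.imread('pics/c20.png')[205:275,350:430]; cv2.imwrite('pics/c20z.png',cv2.resize(im,None,fx=8,fy=8,interpolation=cv2.INTER_CUBIC))"
python3 -m inch '0 -.01 0 0 0 0 0;0 -.02 -.01 0 0 0 0;0 0 -.03 0 0 0 0;0 0 -.035 0 0 0 0;0 0 -.035 0 0 0 0;0 .02 -.035 0 0 0 0;0 .03 -.035 0 0 -.12 0;0 .03 -.03 0 0 -.12 0;0 0 0 0 0 -.12 0;0 0 0 0 0 -.12 0;0 0 0 0 0 -.12 0;0 0 0 0 0 -.12 0;0 0 0 0 0 -.12 0;0 0 0 0 0 -.12 0;0 0 0 0 0 -.12 0;0 0 0 0 0 -.12 0;0 0 0 0 0 -.12 0;0 0 0 0 0 -.12 0;0 0 0 0 0 -.13 0;0 0 0 0 0 0 0'
python3 -c "
from h import *
rows(-.02,.075,.25,-90)"
```

```text
time_s: 35.8
tcp_pos: [0.5039, 0.034, 0.2214]
eef_rot: [-179.9, 0.1, -92.5]
contact_force: [-0.2, -0.0, -0.3]
gripper_width: 0.0005
shift -0.0732 -0.0248 -0.0286 turn 0.001
```

```bash
python3 -m inch '-.025 -.008 -.01 0 0 0 0;-.025 -.008 -.01 0 0 0 0;-.023 -.008 -.008 0 0 0 0;0 0 0 0 0 0 0;0 0 0 0 0 0 0'
cat > look.py <<'E'
from h import *
import sys
n=sys.argv[1]
p=r.camera_params('wrist');im=cap('wrist',n);np.save(n+'.npy',np.array([p],dtype=object),allow_pickle=True)
c=np.array(proj('wrist',cw(-.02,0,.02),p)).astype(int);x0=max(c[0]-125,0);y0=max(c[1]-95,0)
z=im[y0:y0+190,x0:x0+250,::-1];F=3.1
z=cv2.resize(z,None,fx=F,fy=F,interpolation=cv2.INTER_CUBIC)
cv2.imwrite('pics/'+n+'z.png',z);print('off',x0,y0)
for nm,v in dict(FR=(-.08,-.03,.03),FL=(-.08,.03,.03),bFR=(-.1,-.08,.012),bRR=(.065,-.08,.012),bFL=(-.1,.05,.012),fence1=(-.05,.03,.038),fence2=(.05,.03,.038),rf=(.05,-.05,.038)).items():
    print(nm,((np.array(proj('wrist',cw(*v),p))-[x0,y0])*F).round())
E
python3 look.py w21
```

```text
time_s: 36.22
tcp_pos: [0.5317, 0.1067, 0.2494]
eef_rot: [-180.0, 0.1, -93.0]
contact_force: [-0.7, 0.6, -1.0]
gripper_width: 0.0005
off 188 31
FR [586. 191.]
FL [579. 391.]
bFR [647.  25.]
bRR [114.  30.]
bFL [628. 448.]
fence1 [487. 394.]
fence2 [167. 396.]
rf [151. 120.]
```

```bash
python3 -m inch '.035 .004 .01 0 0 .12 0;.035 .004 .02 0 0 0 0;.035 .004 .02 0 0 0 0;.035 .002 .02 0 0 0 0;.02 0 .02 0 0 .12 0;0 0 0 0 0 .12 0;0 0 0 0 0 .12 0;0 0 0 0 0 .12 0;0 0 0 0 0 .12 0;0 0 0 0 0 .12 0;0 0 0 0 0 .12 0;0 0 0 0 0 .12 0;0 0 0 0 0 .12 0;0 0 0 0 0 .12 0;0 0 0 0 0 .12 0;0 0 0 0 0 .12 0;0 0 0 0 0 .13 0;0 0 0 0 0 0 0;0 0 0 0 0 0 0'
python3 -c "
from h import *
rows(-.034,-.085,.0145,180)"
```

```text
time_s: 37.85
tcp_pos: [0.4938, -0.0513, 0.1592]
eef_rot: [180.0, -0.0, 170.7]
contact_force: [-0.2, 0.5, 0.5]
gripper_width: 0.0003
shift -0.017 0.001 0.1447 turn -0.118
```

```bash
python3 -m inch '-.017 .001 .03 0 0 -.118 0;0 0 .03 0 0 0 0;0 0 .03 0 0 0 0;0 0 .03 0 0 0 0;0 0 .024 0 0 0 0;0 0 0 0 0 0 0;0 0 0 0 0 0 0'
python3 -m inch '0 .008 0 0 0 0 0;0 .008 0 0 0 0 0;0 .008 0 0 0 0 0;0 .006 0 0 0 0 0;0 .003 0 0 0 0 0;0 0 0 0 0 0 0'
python3 -c "
from h import *
rows(-.034,-.047,.0145,180)"
```

```text
time_s: 38.43
tcp_pos: [0.5107, -0.053, 0.0144]
eef_rot: [-180.0, -0.1, 177.5]
contact_force: [0.0, 0.7, 0.2]
gripper_width: 0.0004
time_s: 38.93
tcp_pos: [0.5129, -0.0186, 0.0156]
eef_rot: [180.0, 0.0, 177.4]
contact_force: [0.2, -0.1, 0.3]
gripper_width: 0.0006
shift 0.0007 0.0035 0.0011 turn 0.0
```

```bash
python3 -m inch '0 .003 0 0 0 0 0;0 .003 0 0 0 0 0;0 0 0 0 0 0 0';python3 -m inch '0 .003 0 0 0 0 0;0 0 0 0 0 0 0';python3 -m inch '0 .002 0 0 0 0 0;0 0 0 0 0 0 0';python3 -m inch '0 .002 0 0 0 0 0;0 0 0 0 0 0 0'
```

```text
time_s: 39.18
tcp_pos: [0.5124, -0.0155, 0.0155]
eef_rot: [-179.8, -0.1, 177.4]
contact_force: [1.8, -13.8, 2.5]
gripper_width: 0.0001
time_s: 39.35
tcp_pos: [0.5122, -0.015, 0.0156]
eef_rot: [-179.7, -0.2, 177.4]
contact_force: [7.1, -31.6, 1.8]
gripper_width: 0.0002
time_s: 39.52
tcp_pos: [0.5121, -0.0147, 0.0156]
eef_rot: [-179.6, -0.2, 177.3]
contact_force: [10.6, -43.4, 1.2]
gripper_width: 0.0005
time_s: 39.68
tcp_pos: [0.5119, -0.0145, 0.0157]
eef_rot: [-179.5, -0.2, 177.3]
contact_force: [12.4, -54.4, 2.0]
gripper_width: 0.0006
```

```bash
python3 -m inch '0 -.009 0 0 0 0 0;0 -.006 0 0 0 0 0;0 -.02 -.02 0 0 0 0;0 0 -.035 0 0 0 0;0 0 -.035 0 0 0 0;0 0 -.035 0 0 -.12 0;0 0 -.035 0 0 -.12 0;0 0 -.035 0 0 -.12 0;0 0 -.03 0 0 -.12 0;0 0 0 0 0 -.12 0;0 0 0 0 0 -.12 0;0 0 0 0 0 -.12 0;0 0 0 0 0 -.12 0;0 0 0 0 0 -.12 0;0 0 0 0 0 -.12 0;0 0 0 0 0 -.12 0;0 0 0 0 0 -.12 0;0 0 0 0 0 -.12 0;0 0 0 0 0 0 0;0 0 0 0 0 0 0'
python3 -c "
from h import *
rows(-.02,.075,.25,-90)"
```

```text
time_s: 41.35
tcp_pos: [0.5116, -0.0414, 0.2403]
eef_rot: [180.0, 0.0, -93.5]
contact_force: [-1.0, -0.1, -0.2]
gripper_width: 0.0004
shift -0.1485 -0.0113 -0.0097 turn -0.016
```

```bash
python3 -m inch '-.037 -.003 0 0 0 -.016 0;-.037 -.003 -.01 0 0 0 0;-.037 -.003 0 0 0 0 0;-.037 -.003 0 0 0 0 0;0 0 0 0 0 0 0;0 0 0 0 0 0 0'
python3 look.py w22
```

```text
time_s: 41.85
tcp_pos: [0.5303, 0.1076, 0.25]
eef_rot: [180.0, -0.0, -92.4]
contact_force: [-0.1, 0.3, -0.0]
gripper_width: 0.0004
off 188 30
FR [583. 195.]
FL [575. 395.]
bFR [646.  30.]
bRR [114.  28.]
bFL [624. 452.]
fence1 [483. 396.]
fence2 [163. 395.]
rf [150. 119.]
```

```bash
python3 -m inch '.025 .0155 .02 0 0 0 .85;.025 .0155 .02 0 0 0 .85;.0265 .0155 .03 0 0 0 .85;0 0 .03 0 0 .12 .85;0 0 .03 0 0 .12 .85;0 0 0 0 0 .12 .85;0 0 0 0 0 .12 .85;0 0 0 0 0 .12 .85;0 0 0 0 0 .12 .85;0 0 0 0 0 .12 .85;0 0 0 0 0 .12 .85;0 0 0 0 0 .12 .85;0 0 0 0 0 .12 .85;0 0 0 0 0 .12 .85;0 0 0 0 0 .12 .85;0 0 0 0 0 .13 .85;0 0 0 0 0 0 .85;0 0 0 0 0 0 .85'
python3 -c "
from h import *
rows(-.068,.0005,.0145,180)"
```

```text
time_s: 43.4
tcp_pos: [0.4811, 0.0311, 0.1214]
eef_rot: [180.0, 0.0, 178.1]
contact_force: [-0.3, 0.2, -0.0]
gripper_width: 0.0744
shift 0.0006 0.0028 0.1069 turn 0.011
```

```bash
python3 -m inch '0 .0028 .03 0 0 .011 .85;0 0 .03 0 0 0 .85;0 0 .025 0 0 0 .85;0 0 .012 0 0 0 .85;0 0 0 0 0 0 .85'
python3 -m inch '0 0 .006 0 0 0 .85;0 0 .0035 0 0 0 .85;0 0 0 0 0 0 .85;0 0 0 0 0 0 .5;0 0 0 0 0 0 .5;0 0 0 0 0 0 .5;0 0 0 0 0 0 .5;0 0 0 0 0 0 .5' 30
```

```text
time_s: 43.82
tcp_pos: [0.4793, 0.0335, 0.0217]
eef_rot: [-179.9, -0.3, 177.5]
contact_force: [-0.9, -0.2, 1.2]
gripper_width: 0.0746
time_s: 44.48
tcp_pos: [0.4815, 0.0344, 0.0153]
eef_rot: [-180.0, 0.0, 177.4]
contact_force: [-0.7, -3.8, 6.6]
gripper_width: 0.0605
```

```bash
python3 -m inch '.003 -.001 -.0005 0 0 0 .5;.004 -.001 0 0 0 0 .5;.004 -.001 0 0 0 0 .5;0 0 0 0 0 0 .5;0 0 0 0 0 0 .5' 40
python3 -c "
from h import *
cap('scene','c23');cap('wrist','w23')
im=cv2.imread('pics/c23.png')[200:310,340:440]; cv2.imwrite('pics/c23z.png',cv2.resize(im,None,fx=6,fy=5.4,interpolation=cv2.INTER_CUBIC))"
```

```text
time_s: 44.9
tcp_pos: [0.4697, 0.0323, 0.0154]
eef_rot: [180.0, -0.0, 177.4]
contact_force: [-2.5, 1.2, 5.2]
gripper_width: 0.0602
```

```bash
python3 -c "
import cv2
im=cv2.imread('pics/w23.png')[235:385,140:440]; cv2.imwrite('pics/w23z.png',cv2.resize(im,None,fx=2.6,fy=2.6,interpolation=cv2.INTER_CUBIC))"
python3 -m inch '0 0 0 0 0 0 .8;0 0 0 0 0 0 .8;0 0 0 0 0 0 .8;0 0 0 0 0 0 .8' 40;  python3 -m inch '0 0 .0015 0 0 0 .8;0 0 0 0 0 0 .8';python3 -m inch '0 0 .001 0 0 0 .8;0 0 0 0 0 0 .8'
```

```text
time_s: 45.33
tcp_pos: [0.4701, 0.0321, 0.0151]
eef_rot: [-180.0, -0.0, 177.3]
contact_force: [0.5, -0.8, 0.9]
gripper_width: 0.07
time_s: 45.5
tcp_pos: [0.47, 0.0321, 0.0134]
eef_rot: [-180.0, -0.0, 177.3]
contact_force: [0.3, -0.9, -0.8]
gripper_width: 0.0701
time_s: 45.67
tcp_pos: [0.4701, 0.0321, 0.0125]
eef_rot: [-180.0, -0.0, 177.3]
contact_force: [-0.3, -0.9, -0.1]
gripper_width: 0.0701
```

```bash
python3 -m inch '0 0 0 0 0 0 .5;0 0 0 0 0 0 .5;0 0 0 0 0 0 .5;0 0 0 0 0 0 .5;0 0 0 0 0 0 .5;0 0 0 0 0 0 .5' 50
python3 -c "
from h import *
im=cap('wrist','w24');cv2.imwrite('pics/w24z.png',cv2.resize(im[235:385,140:440,::-1],None,fx=2.6,fy=2.6,interpolation=cv2.INTER_CUBIC))"
```

```text
time_s: 46.17
tcp_pos: [0.4701, 0.0322, 0.0127]
eef_rot: [-180.0, -0.0, 177.4]
contact_force: [0.4, -1.9, -1.2]
gripper_width: 0.0601
```

```bash
python3 -m inch '0 0 0 0 0 0 .8;0 0 0 0 0 0 .8;0 0 0 0 0 0 .8;0 0 -.02 0 0 0 .8;0.01 0 -.03 0 0 0 .8;.03 0 -.03 0 0 0 .9;.01 0 -.03 0 0 0 1;0 0 0 0 0 0 1;0 0 0 0 0 0 1'
python3 -c "
from h import *
im=cap('wrist','w25');cv2.imwrite('pics/w25z.png',cv2.resize(im[225:385,180:430,::-1],None,fx=3.1,fy=3.1,interpolation=cv2.INTER_CUBIC));cap('scene','c25')
im=cv2.imread('pics/c25.png')[200:310,340:440]; cv2.imwrite('pics/c25z.png',cv2.resize(im,None,fx=6,fy=5.4,interpolation=cv2.INTER_CUBIC))"
```

```text
time_s: 46.97
tcp_pos: [0.4215, 0.0353, 0.1242]
eef_rot: [179.8, 0.3, 177.4]
contact_force: [0.9, 0.0, -0.8]
gripper_width: 0.0863
```

```bash
python3 -c "
from h import *
rows(-.125,-.004,.0128,180)"
python3 -m inch '0 0 0 0 0 0 .28;0 0 0 0 0 0 .28;0 0 0 0 0 0 .28;0 0 0 0 0 0 .28;0 0 0 0 0 0 .28;0 0 0 0 0 0 .28;0 0 0 0 0 0 .28;0 0 0 0 0 0 .28;0 0 0 0 0 0 .28;0 0 0 0 0 0 .28'
```

```text
shift -0.0028 -0.0026 0.1093 turn -0.002
time_s: 47.9
tcp_pos: [0.4208, 0.0345, 0.1222]
eef_rot: [180.0, 0.0, 177.4]
contact_force: [-0.1, 0.1, -0.3]
gripper_width: 0.0276
```

```bash
python3 -m inch '0 -.003 .03 0 0 0 .28;0 0 .03 0 0 0 .28;0 0 .03 0 0 0 .28;0 0 .015 0 0 0 .28;0 0 .0045 0 0 0 .28;0 0 0 0 0 0 .28'
python3 -m inch '-.006 0 0 0 0 0 .28;-.006 0 0 0 0 0 .28;-.006 0 0 0 0 0 .28;-.004 0 0 0 0 0 .28;0 0 0 0 0 0 .28'
python3 -m inch '-.003 0 0 0 0 0 .28;-.003 0 0 0 0 0 .28;0 0 0 0 0 0 .28'
```

```text
time_s: 48.4
tcp_pos: [0.42, 0.0311, 0.0118]
eef_rot: [-179.9, -0.1, 177.4]
contact_force: [-0.3, 0.1, 0.6]
gripper_width: 0.0241
time_s: 48.82
tcp_pos: [0.4438, 0.0306, 0.0133]
eef_rot: [180.0, 0.1, 177.3]
contact_force: [-0.8, -0.1, 0.3]
gripper_width: 0.0246
time_s: 49.07
tcp_pos: [0.4479, 0.0296, 0.0127]
eef_rot: [-179.9, -0.1, 177.3]
contact_force: [-2.7, -1.3, 3.1]
gripper_width: 0.0246
```

```bash
python3 -m inch '-.003 0 0 0 0 0 .28;-.003 0 0 0 0 0 .28;0 0 0 0 0 0 .28';python3 -m inch '-.003 0 0 0 0 0 .28;-.002 0 0 0 0 0 .28;0 0 0 0 0 0 .28';python3 -m inch '-.002 0 0 0 0 0 .28;0 0 0 0 0 0 .28'
```

```text
time_s: 49.32
tcp_pos: [0.4539, 0.0293, 0.0126]
eef_rot: [-179.9, -0.1, 177.3]
contact_force: [-4.7, -1.4, 5.0]
gripper_width: 0.0244
time_s: 49.57
tcp_pos: [0.4579, 0.0287, 0.0125]
eef_rot: [-179.9, -0.2, 177.3]
contact_force: [-7.2, -0.3, 7.7]
gripper_width: 0.0246
time_s: 49.73
tcp_pos: [0.4583, 0.0284, 0.0123]
eef_rot: [-179.9, -0.3, 177.3]
contact_force: [-13.4, 1.4, 12.6]
gripper_width: 0.0245
```

```bash
python3 -m inch '-.0015 0 0 0 0 0 .28;0 0 0 0 0 0 .28';  python3 -m inch '.006 0 0 0 0 0 .28;.02 0 0 0 0 0 .28;.012 0 -.02 0 0 0 .28;0 0 -.03 0 0 0 .28;0 0 -.03 0 0 0 .28;0 0 -.03 0 0 0 .28;0 0 0 0 0 0 .28;0 0 0 0 0 0 .28'
python3 -c "
from h import *
im=cap('wrist','w26');cv2.imwrite('pics/w26z.png',cv2.resize(im[225:385,180:430,::-1],None,fx=3.1,fy=3.1,interpolation=cv2.INTER_CUBIC));cap('scene','c26')
im=cv2.imread('pics/c26.png')[200:310,340:440]; cv2.imwrite('pics/c26z.png',cv2.resize(im,None,fx=6,fy=5.4,interpolation=cv2.INTER_CUBIC))"
```

```text
time_s: 49.9
tcp_pos: [0.4584, 0.0283, 0.0123]
eef_rot: [-179.9, -0.4, 177.2]
contact_force: [-19.4, 6.6, 19.7]
gripper_width: 0.0245
time_s: 50.57
tcp_pos: [0.4267, 0.0322, 0.1247]
eef_rot: [179.8, 0.3, 177.4]
contact_force: [0.2, -0.3, -1.1]
gripper_width: 0.0247
```

```bash
python3 -m inch '0 -.02 0 0 0 0 0;0 -.03 0 0 0 0 0;0 -.037 0 0 0 0 0;-.025 0 0 0 0 0 0;-.03 0 0 0 0 0 0;-.033 0 0 0 0 0 0;0 0 0 0 0 0 0;0 0 0 0 0 0 0'
python3 -c "
from h import *
rows(-.034,-.08,.0128,180)"
```

```text
time_s: 51.33
tcp_pos: [0.5094, -0.0601, 0.1204]
eef_rot: [-179.9, -0.2, 177.3]
contact_force: [-0.7, -0.7, -0.8]
gripper_width: 0.0009
shift -0.001 0.0121 0.1076 turn -0.003
```

```bash
python3 -m inch '0 .004 .035 0 0 0 0;0 0 .035 0 0 0 0;0 0 .03 0 0 0 0;0 0 .0076 0 0 0 0;0 0 0 0 0 0 0;0 .006 0 0 0 0 0;0 .006 0 0 0 0 0;0 .006 0 0 0 0 0;0 .006 0 0 0 0 0;0 0 0 0 0 0 0'
python3 -c "
from h import *
rows(-.034,-.047,.0128,180)"
```

```text
time_s: 52.17
tcp_pos: [0.5108, -0.0304, 0.0156]
eef_rot: [180.0, 0.1, 177.4]
contact_force: [-0.3, 0.0, -0.4]
gripper_width: 0.0003
shift -0.001 0.0153 0.0028 turn -0.0
```

```bash
python3 -m inch '0 .002 .0028 0 0 0 0;0 .004 0 0 0 0 0;0 .004 0 0 0 0 0;0 0 0 0 0 0 0';python3 -m inch '0 .003 0 0 0 0 0;0 0 0 0 0 0 0';python3 -m inch '0 .002 0 0 0 0 0;0 0 0 0 0 0 0'
```

```text
time_s: 52.5
tcp_pos: [0.5109, -0.0211, 0.0123]
eef_rot: [180.0, 0.0, 177.4]
contact_force: [-1.1, 1.7, 3.0]
gripper_width: 0.0004
time_s: 52.67
tcp_pos: [0.511, -0.0183, 0.0123]
eef_rot: [180.0, 0.0, 177.4]
contact_force: [-1.9, 1.6, 2.7]
gripper_width: 0.0005
time_s: 52.83
tcp_pos: [0.5107, -0.0169, 0.0123]
eef_rot: [-180.0, -0.0, 177.4]
contact_force: [-1.5, -1.2, 4.4]
gripper_width: 0.0007
```

```bash
python3 -m inch '0 .002 -.0005 0 0 0 0;0 0 0 0 0 0 0';python3 -m inch '0 .002 0 0 0 0 0;0 0 0 0 0 0 0';python3 -m inch '0 .0015 0 0 0 0 0;0 0 0 0 0 0 0'
```

```text
time_s: 53.0
tcp_pos: [0.51, -0.0151, 0.0124]
eef_rot: [-180.0, -0.1, 177.3]
contact_force: [-2.0, -3.7, 0.9]
gripper_width: 0.0006
time_s: 53.17
tcp_pos: [0.5099, -0.0145, 0.0123]
eef_rot: [-179.9, -0.2, 177.3]
contact_force: [0.5, -13.8, 0.4]
gripper_width: 0.0003
time_s: 53.33
tcp_pos: [0.5097, -0.0142, 0.0124]
eef_rot: [-179.8, -0.2, 177.3]
contact_force: [1.6, -23.2, 0.5]
gripper_width: 0.0009
```

```bash
python3 -m inch '0 -.006 0 0 0 0 0;0 -.02 0 0 0 0 0;0 -.01 -.02 0 0 0 0;0 0 -.035 0 0 0 0;0 0 -.035 0 0 0 0;0 0 -.035 0 0 -.12 0;0 0 -.035 0 0 -.12 0;0 0 -.035 0 0 -.12 0;0 0 -.035 0 0 -.12 0;0 0 0 0 0 -.12 0;0 0 0 0 0 -.12 0;0 0 0 0 0 -.12 0;0 0 0 0 0 -.12 0;0 0 0 0 0 -.12 0;0 0 0 0 0 -.12 0;0 0 0 0 0 -.12 0;0 0 0 0 0 -.12 0;0 0 0 0 0 -.13 0;0 0 0 0 0 0 0;0 0 0 0 0 0 0'
python3 -m inch '-.037 -.003 0 0 0 0 0;-.037 -.003 0 0 0 0 0;-.037 -.003 0 0 0 0 0;-.037 -.003 0 0 0 0 0;0 0 0 0 0 0 0;0 0 0 0 0 0 0'
python3 look.py w27
```

```text
time_s: 55.0
tcp_pos: [0.5099, -0.0468, 0.2428]
eef_rot: [-180.0, 0.0, -93.2]
contact_force: [-0.0, -0.0, 0.1]
gripper_width: 0.0005
time_s: 55.5
tcp_pos: [0.5294, 0.102, 0.2424]
eef_rot: [180.0, 0.0, -93.0]
contact_force: [0.2, 0.1, -0.3]
gripper_width: 0.0001
off 186 36
FR [587. 191.]
FL [581. 393.]
bFR [649.  22.]
bRR [108.  27.]
bFL [631. 449.]
fence1 [487. 396.]
fence2 [163. 399.]
rf [146. 119.]
```

```bash
cat > enh.py <<'E'
import cv2,sys,numpy as np
n,x0,y0,x1,y1=sys.argv[1],*map(int,sys.argv[2:6])
im=cv2.imread('pics/%s.png'%n)[y0:y1,x0:x1].astype(float)
g=im.min(2); lo,hi=float(sys.argv[6]),255
z=np.clip((im-lo)/(hi-lo),0,1)**2*255
F=min(790/z.shape[1],590/z.shape[0])
cv2.imwrite('pics/%s_e.png'%n,cv2.resize(z.astype(np.uint8),None,fx=F,fy=F,interpolation=cv2.INTER_CUBIC));print(F)
E
python3 enh.py w27 225 80 390 175 120
```

```text
4.787878787878788
```

```bash
python3 -m inch '.024 .0155 .02 0 0 0 .82;.024 .0155 .02 0 0 0 .82;.0235 .0155 .03 0 0 0 .82;0 0 .03 0 0 .12 .82;0 0 .02 0 0 .12 .82;0 0 0 0 0 .12 .82;0 0 0 0 0 .12 .82;0 0 0 0 0 .12 .82;0 0 0 0 0 .12 .82;0 0 0 0 0 .12 .82;0 0 0 0 0 .12 .82;0 0 0 0 0 .12 .82;0 0 0 0 0 .12 .82;0 0 0 0 0 .12 .82;0 0 0 0 0 .12 .82;0 0 0 0 0 .12 .82;0 0 0 0 0 0 .82;0 0 0 0 0 0 .82'
python3 -c "
from h import *
rows(-.066,-.001,.0128,180)"
```

```text
time_s: 57.05
tcp_pos: [0.479, 0.0302, 0.123]
eef_rot: [180.0, 0.0, 177.7]
contact_force: [0.3, -0.1, -0.3]
gripper_width: 0.0717
shift -0.0034 0.0022 0.1102 turn 0.005
```

```bash
python3 -m inch '-.0034 .0022 .03 0 0 .005 .82;0 0 .03 0 0 0 .82;0 0 .03 0 0 0 .82;0 0 .012 0 0 0 .82;0 0 .005 0 0 0 .82;0 0 0 0 0 0 .82;0 0 0 0 0 0 .82'
python3 -c "
from h import *
rows(-.066,-.001,.0128,180)"
```

```text
time_s: 57.63
tcp_pos: [0.4831, 0.0331, 0.0164]
eef_rot: [180.0, 0.0, 177.4]
contact_force: [0.1, -0.2, 0.1]
gripper_width: 0.072
shift 0.0006 -0.0008 0.0036 turn -0.0
```

```bash
python3 -m inch '0 -.001 .0033 0 0 0 .82;0 0 0 0 0 0 .82;0 0 0 0 0 0 .5;0 0 0 0 0 0 .5;0 0 0 0 0 0 .5;0 0 0 0 0 0 .5;0 0 0 0 0 0 .5' 50;python3 -m inch '.002 -.0015 0 0 0 0 .5;.003 -.001 0 0 0 0 .5;.003 0 0 0 0 0 .5;0 0 0 0 0 0 .5;0 0 0 0 0 0 .5'
python3 -c "
from h import *
im=cap('wrist','w28');cv2.imwrite('pics/w28z.png',cv2.resize(im[235:385,140:440,::-1],None,fx=2.6,fy=2.6,interpolation=cv2.INTER_CUBIC))"
```

```text
time_s: 58.22
tcp_pos: [0.4829, 0.0323, 0.013]
eef_rot: [180.0, 0.0, 177.4]
contact_force: [-3.6, 1.0, 6.0]
gripper_width: 0.0597
time_s: 58.63
tcp_pos: [0.475, 0.0302, 0.013]
eef_rot: [180.0, 0.1, 177.4]
contact_force: [1.1, 1.2, 6.5]
gripper_width: 0.0595
```

```bash
python3 -m inch '0 0 0 0 0 0 .8;0 0 0 0 0 0 .8;0 0 0 0 0 0 .8;0 0 -.02 0 0 0 .8;0 0 -.035 0 0 0 .5;0 0 -.035 0 0 0 0;0 -.03 -.02 0 0 0 0;0 -.03 0 0 0 0 0;-.02 -.026 0 0 0 0 0;-.022 0 0 0 0 0 0;0 0 0 0 0 0 0;0 0 0 0 0 0 0;0 0 0 0 0 0 0;0 0 0 0 0 0 0'
python3 -c "
from h import *
rows(-.032,-.075,.0145,180)"
```

```text
time_s: 59.85
tcp_pos: [0.5112, -0.0577, 0.1219]
eef_rot: [-180.0, -0.1, 177.4]
contact_force: [-0.3, 0.2, 0.4]
gripper_width: 0.0091
shift -0.0013 0.0146 0.1074 turn -0.001
```

```bash
python3 -m inch '-.0013 .01 .035 0 0 0 0;0 0 .035 0 0 0 0;0 0 .03 0 0 0 0;0 0 .009 0 0 0 0;0 0 0 0 0 0 0;0 .006 0 0 0 0 0;0 .006 0 0 0 0 0;0 .006 0 0 0 0 0;0 0 0 0 0 0 0'
python3 -c "
from h import *
rows(-.032,-.047,.013,180)"
```

```text
time_s: 60.6
tcp_pos: [0.5154, -0.0288, 0.0141]
eef_rot: [180.0, 0.1, 177.4]
contact_force: [-0.1, 0.3, -0.2]
gripper_width: 0.0004
shift 0.0016 0.0135 0.0011 turn -0.0
```

```bash
python3 -m inch '.0015 .003 .0006 0 0 0 0;0 .004 0 0 0 0 0;0 .003 0 0 0 0 0;0 0 0 0 0 0 0';python3 -m inch '0 .002 0 0 0 0 0;0 0 0 0 0 0 0';python3 -m inch '0 .002 0 0 0 0 0;0 0 0 0 0 0 0'
```

```text
time_s: 60.93
tcp_pos: [0.5139, -0.0195, 0.0129]
eef_rot: [-180.0, -0.0, 177.4]
contact_force: [1.0, 0.6, 0.8]
gripper_width: 0.0005
time_s: 61.1
tcp_pos: [0.5139, -0.018, 0.0128]
eef_rot: [-180.0, -0.0, 177.3]
contact_force: [-1.1, -0.3, 0.6]
gripper_width: 0.0006
time_s: 61.27
tcp_pos: [0.514, -0.0161, 0.0128]
eef_rot: [-180.0, -0.0, 177.3]
contact_force: [-0.8, -2.9, 0.8]
gripper_width: 0.0005
```

```bash
python3 -m inch '0 .002 0 0 0 0 0;0 0 0 0 0 0 0';python3 -m inch '0 .0015 0 0 0 0 0;0 0 0 0 0 0 0';python3 -m inch '0 .0015 0 0 0 0 0;0 0 0 0 0 0 0';python3 -m inch '0 .001 0 0 0 0 0;0 0 0 0 0 0 0'
```

```text
time_s: 61.43
tcp_pos: [0.514, -0.0148, 0.0128]
eef_rot: [-179.9, -0.0, 177.3]
contact_force: [1.5, -7.6, 0.5]
gripper_width: 0.0003
time_s: 61.6
tcp_pos: [0.5139, -0.0145, 0.0129]
eef_rot: [-179.8, -0.1, 177.4]
contact_force: [4.1, -17.1, 0.5]
gripper_width: 0.0008
time_s: 61.77
tcp_pos: [0.5137, -0.0144, 0.0129]
eef_rot: [-179.8, -0.1, 177.3]
contact_force: [4.5, -26.6, 0.4]
gripper_width: 0.0004
time_s: 61.93
tcp_pos: [0.5136, -0.0143, 0.0129]
eef_rot: [-179.7, -0.2, 177.3]
contact_force: [6.6, -31.9, 0.1]
gripper_width: 0.0002
```

```bash
python3 -m inch '0 -.008 0 0 0 0 0;0 -.02 0 0 0 0 0;0 -.01 -.02 0 0 0 0;0 0 -.035 0 0 0 0;0 0 -.035 0 0 0 0;0 0 -.035 0 0 -.12 0;0 0 -.035 0 0 -.12 0;0 0 -.035 0 0 -.12 0;0 0 -.035 0 0 -.12 0;0 0 0 0 0 -.12 0;0 0 0 0 0 -.12 0;0 0 0 0 0 -.12 0;0 0 0 0 0 -.12 0;0 0 0 0 0 -.12 0;0 0 0 0 0 -.12 0;0 0 0 0 0 -.12 0;0 0 0 0 0 -.12 0;0 0 0 0 0 -.12 0;0 0 0 0 0 0 0;0 0 0 0 0 0 0'
python3 -m inch '-.037 -.003 0 0 0 0 0;-.037 -.003 0 0 0 0 0;-.037 -.003 0 0 0 0 0;-.037 -.003 0 0 0 0 0;0 0 0 0 0 0 0;0 0 0 0 0 0 0'
python3 look.py w29; python3 enh.py w29 225 80 390 175 120
```

```text
time_s: 63.6
tcp_pos: [0.5128, -0.0476, 0.2429]
eef_rot: [-180.0, 0.0, -93.5]
contact_force: [0.9, 0.9, 0.1]
gripper_width: 0.0007
time_s: 64.1
tcp_pos: [0.5332, 0.1011, 0.2425]
eef_rot: [180.0, -0.0, -93.3]
contact_force: [0.1, -0.1, 0.4]
gripper_width: 0.0005
off 190 37
FR [586. 190.]
FL [580. 392.]
bFR [647.  20.]
bRR [106.  28.]
bFL [629. 447.]
fence1 [487. 395.]
fence2 [162. 399.]
rf [145. 120.]
4.787878787878788
```

```bash
python3 -m inch '.018 .0213 .02 0 0 0 0;.018 .0213 .02 0 0 0 0;.018 .0213 .02 0 0 .12 0;.018 .0213 .03 0 0 .12 0;.018 .0213 .03 0 0 .12 0;0 0 0 0 0 .12 0;0 0 0 0 0 .12 0;0 0 0 0 0 .12 0;0 0 0 0 0 .12 0;0 0 0 0 0 .12 0;0 0 0 0 0 .12 0;0 0 0 0 0 .12 0;0 0 0 0 0 .12 0;0 0 0 0 0 .12 0;0 0 0 0 0 .143 0;0 0 0 0 0 0 0;0 0 0 0 0 0 0'
python3 -c "
from h import *
rows(-.122,-.018,.0128,180)"
```

```text
time_s: 65.57
tcp_pos: [0.4163, 0.0232, 0.1231]
eef_rot: [180.0, 0.0, 177.1]
contact_force: [0.3, -0.9, 0.4]
gripper_width: 0.0005
shift -0.0097 -0.005 0.1103 turn -0.005
```

```bash
python3 -m inch '-.0095 -.005 .03 0 0 -.005 0;0 0 .03 0 0 0 0;0 0 .03 0 0 0 0;0 0 .0185 0 0 0 0;0 0 0 0 0 0 0'
python3 -m inch '-.006 0 0 0 0 0 0;-.006 0 0 0 0 0 0;-.006 0 0 0 0 0 0;-.004 0 0 0 0 0 0;0 0 0 0 0 0 0'
python3 -c "
from h import *
rows(-.0895,-.018,.0128,180)"
```

```text
time_s: 65.98
tcp_pos: [0.4233, 0.0169, 0.0114]
eef_rot: [-179.8, -0.3, 177.5]
contact_force: [-1.1, -0.2, 0.4]
gripper_width: 0.0005
time_s: 66.4
tcp_pos: [0.4495, 0.0179, 0.0154]
eef_rot: [179.9, 0.1, 177.4]
contact_force: [0.5, 0.2, -0.7]
gripper_width: 0.0005
shift -0.0089 -0.0012 0.0026 turn -0.001
```

```bash
python3 -m inch '-.002 0 .0022 0 0 0 0;-.002 0 0 0 0 0 0;0 0 0 0 0 0 0';python3 -m inch '-.003 0 0 0 0 0 0;0 0 0 0 0 0 0';python3 -m inch '-.002 0 0 0 0 0 0;0 0 0 0 0 0 0';python3 -m inch '-.002 0 0 0 0 0 0;0 0 0 0 0 0 0';python3 -m inch '-.002 0 0 0 0 0 0;0 0 0 0 0 0 0'
```

```text
time_s: 66.65
tcp_pos: [0.4501, 0.0168, 0.0123]
eef_rot: [-180.0, -0.2, 177.3]
contact_force: [-7.8, 2.0, 9.2]
gripper_width: 0.0006
time_s: 66.82
tcp_pos: [0.4514, 0.0161, 0.0122]
eef_rot: [-179.9, -0.3, 177.3]
contact_force: [-14.0, 2.8, 16.5]
gripper_width: 0.0005
time_s: 66.98
tcp_pos: [0.4523, 0.0157, 0.0122]
eef_rot: [-179.9, -0.4, 177.3]
contact_force: [-17.3, 5.3, 22.6]
gripper_width: 0.0005
time_s: 67.15
tcp_pos: [0.4533, 0.0153, 0.0122]
eef_rot: [-179.8, -0.5, 177.3]
contact_force: [-20.2, 5.6, 26.4]
gripper_width: 0.0005
time_s: 67.32
tcp_pos: [0.4542, 0.0149, 0.0121]
eef_rot: [-179.8, -0.6, 177.3]
contact_force: [-24.9, 5.9, 31.9]
gripper_width: 0.0002
```

```bash
python3 -m inch '0 0 -.001 0 0 0 0;0 0 0 0 0 0 0';python3 -m inch '0 0 -.001 0 0 0 0;0 0 0 0 0 0 0';python3 -m inch '0 0 -.001 0 0 0 0;0 0 0 0 0 0 0'
```

```text
time_s: 67.48
tcp_pos: [0.4582, 0.016, 0.013]
eef_rot: [-179.9, -0.2, 177.3]
contact_force: [-7.2, -0.5, 2.1]
gripper_width: 0.0005
time_s: 67.65
tcp_pos: [0.4584, 0.016, 0.0136]
eef_rot: [-179.9, -0.2, 177.3]
contact_force: [-5.8, -1.5, -0.6]
gripper_width: -0.0
time_s: 67.82
tcp_pos: [0.4585, 0.016, 0.0145]
eef_rot: [-179.9, -0.2, 177.3]
contact_force: [-5.9, -0.8, -1.5]
gripper_width: 0.0005
```

```bash
python3 -m inch '-.0015 0 .0005 0 0 0 0;0 0 0 0 0 0 0';python3 -m inch '-.0015 0 0 0 0 0 0;0 0 0 0 0 0 0';python3 -m inch '-.0015 0 0 0 0 0 0;0 0 0 0 0 0 0'
```

```text
time_s: 67.98
tcp_pos: [0.4587, 0.0156, 0.0138]
eef_rot: [-179.9, -0.4, 177.3]
contact_force: [-10.7, 1.2, 4.7]
gripper_width: 0.0004
time_s: 68.15
tcp_pos: [0.4587, 0.0155, 0.0138]
eef_rot: [-179.9, -0.5, 177.3]
contact_force: [-18.1, 5.7, 11.8]
gripper_width: 0.0007
time_s: 68.32
tcp_pos: [0.4587, 0.0153, 0.0137]
eef_rot: [-179.8, -0.6, 177.2]
contact_force: [-24.3, 9.9, 17.5]
gripper_width: 0.0004
```

```bash
python3 -m inch '.006 0 0 0 0 0 0;.02 0 -.01 0 0 0 0;0 -.02 -.03 0 0 0 0;0 -.03 -.03 0 0 0 0;-.02 -.03 -.03 0 0 0 0;-.03 0 0 0 0 0 0;-.03 0 0 -.07 0 0 0;0 0 0 0 0 0 0;0 0 0 0 0 0 0'
python3 -c "
from h import *
print(r.get_state()['eef_rot']);rows(-.033,-.075,.0150,180)"
```

```text
time_s: 69.07
tcp_pos: [0.5156, -0.0627, 0.1109]
eef_rot: [176.0, 0.1, 177.2]
contact_force: [-0.5, -0.9, -1.3]
gripper_width: 0.0006
[1.75964918e+02 1.14487877e-01 1.77197732e+02]
shift 0.0043 0.0194 0.0959 turn -0.004
```

```bash
python3 -m inch '.004 0 .03 0 0 -.004 0;0 0 .03 0 0 0 0;0 0 .025 0 0 0 0;0 0 .0085 0 0 0 0;0 .006 0 0 0 0 0;0 .006 0 0 0 0 0;0 .006 0 0 0 0 0;0 0 0 0 0 0 0;0 0 0 0 0 0 0'
python3 -c "
from h import *
rows(-.033,-.047,.0150,180)"
```

```text
time_s: 69.82
tcp_pos: [0.5114, -0.0363, 0.0203]
eef_rot: [176.0, 0.2, 177.7]
contact_force: [-0.0, 0.3, -1.2]
gripper_width: 0.0004
shift -0.0011 0.0212 0.0053 turn 0.004
```

```bash
python3 -m inch '-.001 .005 .003 0 0 0.004 0;0 .005 .0025 0 0 0 0;0 .003 0 0 0 0 0;0 0 0 0 0 0 0';python3 -m inch '0 .003 0 0 0 0 0;0 0 0 0 0 0 0'
python3 -c "
from h import *
rows(-.033,-.047,.0150,180)"
```

```text
time_s: 70.15
tcp_pos: [0.512, -0.0233, 0.0141]
eef_rot: [176.0, -0.0, 177.4]
contact_force: [0.5, 0.1, 0.0]
gripper_width: -0.0001
time_s: 70.32
tcp_pos: [0.5122, -0.0205, 0.0144]
eef_rot: [176.0, 0.0, 177.4]
contact_force: [-0.7, 0.1, 0.3]
gripper_width: 0.0002
shift -0.001 0.0054 -0.0006 turn -0.001
```

Now diagonal pushes (+y with +x component).

```bash
python3 -m inch '-.0005 .002 0 0 0 0 0;0 0 0 0 0 0 0';python3 -m inch '-.001 .002 0 0 0 0 0;0 0 0 0 0 0 0';python3 -m inch '-.001 .0015 0 0 0 0 0;0 0 0 0 0 0 0';python3 -m inch '-.0007 .0015 0 0 0 0 0;0 0 0 0 0 0 0'
```

```text
time_s: 70.48
tcp_pos: [0.5129, -0.0187, 0.0146]
eef_rot: [176.0, 0.0, 177.4]
contact_force: [-0.4, -0.4, 0.2]
gripper_width: 0.0004
time_s: 70.65
tcp_pos: [0.5141, -0.0167, 0.0148]
eef_rot: [176.0, 0.0, 177.4]
contact_force: [0.4, 0.2, -0.1]
gripper_width: 0.0008
time_s: 70.82
tcp_pos: [0.5152, -0.0153, 0.0148]
eef_rot: [176.0, 0.0, 177.4]
contact_force: [1.1, -0.2, 0.7]
gripper_width: 0.0004
time_s: 70.98
tcp_pos: [0.5152, -0.0142, 0.0148]
eef_rot: [176.0, -0.1, 177.4]
contact_force: [-1.0, -2.6, -0.1]
gripper_width: 0.0002
```

```bash
python3 -m inch '-.0005 .0015 0 0 0 0 0;0 0 0 0 0 0 0';python3 -m inch '-.0005 .0015 0 0 0 0 0;0 0 0 0 0 0 0';python3 -m inch '0 .0015 0 0 0 0 0;0 0 0 0 0 0 0'
```

```text
time_s: 71.15
tcp_pos: [0.5151, -0.014, 0.0148]
eef_rot: [176.1, -0.1, 177.4]
contact_force: [-1.1, -10.2, 1.7]
gripper_width: 0.0005
time_s: 71.32
tcp_pos: [0.5151, -0.0138, 0.0148]
eef_rot: [176.2, -0.2, 177.4]
contact_force: [-1.3, -17.9, 2.8]
gripper_width: 0.0003
time_s: 71.48
tcp_pos: [0.515, -0.0137, 0.0148]
eef_rot: [176.3, -0.2, 177.4]
contact_force: [1.3, -27.2, 1.8]
gripper_width: 0.0002
```

```bash
python3 -m inch '0 -.007 0 0 0 0 0;0 -.02 0 0 0 0 0;0 -.012 -.02 .07 0 0 0;0 0 -.035 0 0 0 0;0 0 -.035 0 0 0 0;0 0 -.035 0 0 -.12 0;0 0 -.035 0 0 -.12 0;0 0 -.035 0 0 -.12 0;0 0 -.035 0 0 -.12 0;0 0 0 0 0 -.12 0;0 0 0 0 0 -.12 0;0 0 0 0 0 -.12 0;0 0 0 0 0 -.12 0;0 0 0 0 0 -.12 0;0 0 0 0 0 -.12 0;0 0 0 0 0 -.12 0;0 0 0 0 0 -.12 0;0 0 0 0 0 -.12 0;0 0 0 0 0 0 0;0 0 0 0 0 0 0'
python3 -m inch '-.037 -.003 0 0 0 -.01 0;-.037 -.003 0 0 0 0 0;-.037 -.003 0 0 0 0 0;-.037 -.003 0 0 0 0 0;0 0 0 0 0 0 0;0 0 0 0 0 0 0'
python3 look.py w30; python3 enh.py w30 225 80 390 175 120
```

```text
time_s: 73.15
tcp_pos: [0.5151, -0.0496, 0.2425]
eef_rot: [-180.0, 0.0, -93.5]
contact_force: [-0.1, -0.2, 0.7]
gripper_width: 0.0001
time_s: 73.65
tcp_pos: [0.5344, 0.0993, 0.2421]
eef_rot: [180.0, -0.0, -92.7]
contact_force: [-0.7, -0.1, 1.0]
gripper_width: 0.0009
off 192 39
FR [587. 192.]
FL [579. 393.]
bFR [649.  23.]
bRR [109.  25.]
bFL [628. 449.]
fence1 [486. 396.]
fence2 [161. 397.]
rf [147. 118.]
4.787878787878788
```

```bash
python3 - <<'E'
from h import *
for n,x0,y0 in(('w30',225,80),('w27',225,80),('w29',225,80)):
    p=np.load(n+'.npy',allow_pickle=True)[0]
    print(n,'px*4.79:')
    for z in (.101,.108,.113,.118,.123,.128):
        print(z,((np.array(proj('wrist',cw(.028,0,z),p))-[x0,y0])*4.788).round(1))
im=r.capture('side');cv2.imwrite('pics/s31.png',im[:,:,::-1])
z=im[255:315,285:345,::-1];cv2.imwrite('pics/s31z.png',cv2.resize(z,None,fx=10,fy=10,interpolation=cv2.INTER_CUBIC))
for z in (.03,.034,.038,.042,.079,.101,.118,.123,.128): print('side',z,((np.array(proj('side',cw(.028,0,z)))-[285,255])*10).round())
E
```

```text
w30 px*4.79:
0.101 [146.  261.3]
0.108 [139.1 261.5]
0.113 [134.  261.6]
0.118 [128.7 261.7]
0.123 [123.3 261.8]
0.128 [117.6 261.9]
w27 px*4.79:
0.101 [112.  246.9]
0.108 [104.3 246.7]
0.113 [ 98.6 246.6]
0.118 [ 92.7 246.4]
0.123 [ 86.6 246.3]
0.128 [ 80.2 246.1]
w29 px*4.79:
0.101 [133.6 253.2]
0.108 [126.5 253.2]
0.113 [121.2 253.1]
0.118 [115.7 253.1]
0.123 [109.9 253. ]
0.128 [104. 253.]
side 0.03 [289. 486.]
side 0.034 [290. 472.]
side 0.038 [290. 458.]
side 0.042 [290. 444.]
side 0.079 [290. 312.]
side 0.101 [290. 232.]
side 0.118 [290. 170.]
side 0.123 [290. 151.]
side 0.128 [290. 132.]
```

```bash
python3 -m inch '.02 -.012 0 0 0 -.1186 .55;.02 -.012 0 0 0 -.1186 .55;0 0 0 0 0 -.1186 .55;0 0 0 0 0 -.1186 .55;0 0 0 0 0 -.1186 .55;0 0 0 0 0 -.1186 .55;0 0 0 0 0 -.1186 .55;0 0 0 0 0 -.1186 .55;0 0 0 0 0 -.1186 .55;0 0 0 0 0 -.1186 .55;0 0 0 0 0 -.1186 .55;0 0 0 0 0 -.1186 .55;0 0 0 0 0 -.1186 .55;0 0 0 0 0 -.1186 .55;0 0 0 0 0 -.1186 .55;0 0 0 0 0 0 .55;0 0 0 0 0 0 .55'
python3 -c "
from h import *
rows(.028,0,.12,11.8)"
```

```text
time_s: 75.17
tcp_pos: [0.5586, 0.0567, 0.2426]
eef_rot: [-180.0, -0.0, 8.9]
contact_force: [0.4, -0.1, 0.6]
gripper_width: 0.0485
shift 0.0133 0.0301 0.1226 turn -0.006
```

```bash
python3 -m inch '.0133 .0301 0 0 0 -.006 .55;0 0 .03 0 0 0 .55;0 0 .03 0 0 0 .55;0 0 .03 0 0 0 .55;0 0 0 0 0 0 .55;0 0 0 0 0 0 .55'
python3 -c "
from h import *
rows(.028,0,.086,11.8);cap('wrist','w32');cap('side','s32');cap('scene','c32')
im=cv2.imread('pics/s32.png')[200:320,240:390]; cv2.imwrite('pics/s32z.png',cv2.resize(im,None,fx=5,fy=5))"
```

```text
time_s: 75.67
tcp_pos: [0.576, 0.0293, 0.1518]
eef_rot: [179.9, 0.2, 9.4]
contact_force: [-0.9, 0.5, 1.6]
gripper_width: 0.0485
shift 0.0004 0.0004 0.0658 turn 0.002
```

```bash
python3 -m inch '0 0 .03 0 0 0 .55;0 0 .025 0 0 0 .55;0 0 .0115 0 0 0 .55;0 0 0 0 0 0 .55;0 0 0 0 0 0 .2;0 0 0 0 0 0 .2;0 0 0 0 0 0 .2;0 0 0 0 0 0 .2;0 0 0 0 0 0 .2' 30
```

```text
time_s: 76.57
tcp_pos: [0.5784, 0.0287, 0.0882]
eef_rot: [179.9, -0.2, 9.6]
contact_force: [4.1, -11.0, 1.4]
gripper_width: 0.0317
```

```bash
python3 -m inch '0 .0015 0 0 0 .06 .2;0 0 0 0 0 .12 .2;0 0 0 0 0 .12 .2;0 0 0 0 0 .12 .2;0 0 0 0 0 .12 .2;0 0 0 0 0 0 .2' 40; python3 -c "
from h import *
print(r.get_state()['moment'],r.get_state()['contact_force']);im=cap('wrist','w33')"
```

```text
time_s: 77.07
tcp_pos: [0.5785, 0.0286, 0.0881]
eef_rot: [-179.9, -0.2, -21.7]
contact_force: [0.2, -2.8, 6.0]
gripper_width: 0.0314
[-1.15729106 -0.17421501 -0.10474983] [ 0.19979398 -2.84258157  6.04094215]
```

```bash
python3 -m inch '0 0 0 0 0 .12 .2;0 0 0 0 0 .12 .2;0 0 0 0 0 .12 .2;0 0 0 0 0 .12 .2;0 0 0 0 0 .12 .2;0 0 0 0 0 0 .2';python3 -m inch '0 0 0 0 0 .12 .2;0 0 0 0 0 .12 .2;0 0 0 0 0 .1035 .2;0 0 0 0 0 0 .2;0 0 0 0 0 0 .2'; python3 -c "
from h import *
print(r.get_state()['moment'],r.get_state()['contact_force']);im=cap('wrist','w34')"
```

```text
time_s: 77.62
tcp_pos: [0.5785, 0.0287, 0.0881]
eef_rot: [-179.8, -0.1, -55.9]
contact_force: [0.0, -3.6, 8.1]
gripper_width: 0.0315
time_s: 78.03
tcp_pos: [0.5786, 0.0287, 0.0881]
eef_rot: [-179.8, -0.0, -75.2]
contact_force: [0.4, -2.9, 7.3]
gripper_width: 0.0313
[-1.13350637 -0.12578905 -0.12388917] [ 0.43354635 -2.88296046  7.30834866]
```

```bash
python3 -m inch '0 0 0 0 0 0 .55;0 0 0 0 0 0 .55;0 0 0 0 0 0 .55;0 0 0 0 0 0 .55;0 0 0 0 0 -.12 .55;0 0 0 0 0 -.12 .55;0 0 0 0 0 -.12 .55;0 0 0 0 0 -.12 .55;0 0 0 0 0 -.12 .55;0 0 0 0 0 -.12 .55;0 0 0 0 0 -.12 .55;0 0 0 0 0 -.12 .55;0 0 0 0 0 -.087 .55;0 0 0 0 0 0 .55'
python3 -c "
from h import *
rows(.0285,0,.086,76.8-90)"
python3 -m inch '0 0 0 0 0 0 .2;0 0 0 0 0 0 .2;0 0 0 0 0 0 .2;0 0 0 0 0 0 .2;0 0 0 0 0 0 .2'
```

```text
time_s: 79.25
tcp_pos: [0.5769, 0.0288, 0.0858]
eef_rot: [180.0, 0.0, -15.1]
contact_force: [0.4, 0.6, -0.6]
gripper_width: 0.048
shift 0.0 -0.0002 -0.0002 turn 0.011
time_s: 79.67
tcp_pos: [0.577, 0.0289, 0.0859]
eef_rot: [-180.0, 0.0, -15.5]
contact_force: [0.2, 0.9, -0.9]
gripper_width: 0.0313
```

Gripped cleanly. Turn 60°, regrip, and again 60°.

```bash
python3 -m inch '0 0 0 0 0 .12 .2;0 0 0 0 0 .12 .2;0 0 0 0 0 .12 .2;0 0 0 0 0 .12 .2;0 0 0 0 0 .12 .2;0 0 0 0 0 .12 .2;0 0 0 0 0 .12 .2;0 0 0 0 0 .12 .2;0 0 0 0 0 .087 .2;0 0 0 0 0 0 .2;0 0 0 0 0 0 .2'
python3 -m inch '0 0 0 0 0 0 .55;0 0 0 0 0 0 .55;0 0 0 0 0 0 .55;0 0 0 0 0 0 .55;0 0 0 0 0 -.12 .55;0 0 0 0 0 -.12 .55;0 0 0 0 0 -.12 .55;0 0 0 0 0 -.12 .55;0 0 0 0 0 -.12 .55;0 0 0 0 0 -.12 .55;0 0 0 0 0 -.12 .55;0 0 0 0 0 -.12 .55;0 0 0 0 0 -.087 .55;0 0 0 0 0 0 .55;0 0 0 0 0 0 .2;0 0 0 0 0 0 .2;0 0 0 0 0 0 .2;0 0 0 0 0 0 .2;0 0 0 0 0 0 .2'
python3 -c "
from h import *
s=r.get_state();print(s['moment'],s['contact_force'])"
```

```text
time_s: 80.58
tcp_pos: [0.5781, 0.03, 0.086]
eef_rot: [-179.9, 0.1, -75.5]
contact_force: [2.6, 5.4, -3.4]
gripper_width: 0.0314
time_s: 82.17
tcp_pos: [0.577, 0.0289, 0.086]
eef_rot: [-180.0, -0.0, -15.5]
contact_force: [-0.7, 0.7, 0.2]
gripper_width: 0.0317
[ 0.34019917  0.14265081 -0.06306348] [-0.73784334  0.65150147  0.21847164]
```

```bash
python3 -m inch '0 0 0 0 0 .12 .2;0 0 0 0 0 .12 .2;0 0 0 0 0 .12 .2;0 0 0 0 0 .12 .2;0 0 0 0 0 .12 .2;0 0 0 0 0 .12 .2;0 0 0 0 0 .12 .2;0 0 0 0 0 .12 .2;0 0 0 0 0 .087 .2;0 0 0 0 0 0 .2;0 0 0 0 0 0 .2'
python3 -c "
from h import *
s=r.get_state();print(s['moment'],s['contact_force'])"
python3 -m inch '0 0 0 0 0 0 .55;0 0 0 0 0 0 .55;0 0 0 0 0 0 .55;0 0 0 0 0 0 .55;0 0 0 0 0 -.12 .55;0 0 0 0 0 -.12 .55;0 0 0 0 0 -.12 .55;0 0 0 0 0 -.12 .55;0 0 0 0 0 -.12 .55;0 0 0 0 0 -.12 .55;0 0 0 0 0 -.12 .55;0 0 0 0 0 -.12 .55;0 0 0 0 0 -.087 .55;0 0 0 0 0 0 .55;0 0 0 0 0 0 .2;0 0 0 0 0 0 .2;0 0 0 0 0 0 .2;0 0 0 0 0 0 .2;0 0 0 0 0 0 .2'
python3 -c "
from h import *
s=r.get_state();print(s['moment'],s['contact_force'],s['eef_rot'])
cap('side','s35');im=cv2.imread('pics/s35.png')[240:320,270:370]; cv2.imwrite('pics/s35z.png',cv2.resize(im,None,fx=7,fy=7,interpolation=cv2.INTER_CUBIC))"
```

```text
time_s: 83.08
tcp_pos: [0.5781, 0.0299, 0.086]
eef_rot: [-179.9, 0.1, -75.5]
contact_force: [2.9, 5.5, -3.0]
gripper_width: 0.0319
[ 1.85573179 -0.78881434 -0.11660586] [ 2.92481367  5.46246634 -2.99140665]
time_s: 84.67
tcp_pos: [0.577, 0.0289, 0.086]
eef_rot: [-180.0, -0.0, -15.5]
contact_force: [-0.4, 2.2, 0.2]
gripper_width: 0.0318
[ 0.36276813  0.1350801  -0.03849468] [-0.37202816  2.17568284  0.15030102] [-1.79986096e+02 -5.55220914e-03 -1.54828349e+01]
```

```bash
python3 -m inch '0 0 0 0 0 .12 .2;0 0 0 0 0 .12 .2;0 0 0 0 0 .12 .2;0 0 0 0 0 .12 .2;0 0 0 0 0 .12 .2;0 0 0 0 0 .12 .2;0 0 0 0 0 .118 .2;0 0 0 0 0 0 .2;0 0 0 0 0 0 .2'
python3 -c "
from h import *
s=r.get_state();print(s['moment'],s['contact_force'],s['eef_rot'])
cap('side','s36');im=cv2.imread('pics/s36.png')[240:320,270:370]; cv2.imwrite('pics/s36z.png',cv2.resize(im,None,fx=7,fy=7,interpolation=cv2.INTER_CUBIC))"
```

```text
time_s: 85.47
tcp_pos: [0.5778, 0.0298, 0.086]
eef_rot: [-179.9, 0.0, -63.5]
contact_force: [2.0, 4.4, -1.0]
gripper_width: 0.0318
[ 1.7921138  -0.44205549 -0.19081111] [ 1.97350345  4.41972952 -1.03076117] [-1.79875173e+02  2.98453539e-02 -6.35061303e+01]
```

```bash
python3 -m inch '0 0 0 0 0 0 .55;0 0 0 0 0 0 .55;0 0 0 0 0 0 .55;0 0 0 0 0 0 .55;0 0 -.02 0 0 0 .55;0 0 -.035 0 0 0 .55;0 0 -.04 0 0 0 .55;0 0 -.04 0 0 .12 .55;0 0 -.02 0 0 .12 .55;0 0 0 0 0 .12 .55;0 0 0 0 0 .149 .55;0 0 0 0 0 0 .55;0 0 0 0 0 0 .55'
python3 -c "
from h import *
rows(-.0185,.07,.242,-90)"
```

```text
time_s: 86.6
tcp_pos: [0.5767, 0.0285, 0.2408]
eef_rot: [180.0, -0.0, -91.0]
contact_force: [0.8, -0.4, -1.0]
gripper_width: 0.0479
shift -0.0718 0.0449 -0.0012 turn 0.027
```

```bash
python3 -m inch '-.024 .015 0 0 0 .027 .4;-.024 .015 0 0 0 0 .4;-.024 .015 0 0 0 0 .4;0 0 0 0 0 0 .4;0 0 0 0 0 0 .4'
python3 look.py w37; python3 enh.py w37 225 80 390 175 120
python3 -c "
from h import *
p=np.load('w37.npy',allow_pickle=True)[0]
for z in(.101,.113,.1165,.118):print(z,((np.array(proj('wrist',cw(.028,0,z),p))-[225,80])*4.788).round(1))"
```

```text
time_s: 87.02
tcp_pos: [0.5343, 0.1034, 0.2408]
eef_rot: [180.0, -0.0, -92.4]
contact_force: [-0.2, 0.2, 0.0]
gripper_width: 0.0353
off 192 34
FR [589. 194.]
FL [580. 397.]
bFR [653.  25.]
bRR [109.  23.]
bFL [629. 454.]
fence1 [486. 399.]
fence2 [160. 398.]
rf [147. 116.]
4.787878787878788
0.101 [144.5 233.7]
0.113 [132.4 232.7]
0.1165 [128.7 232.4]
0.118 [127.1 232.3]
```

```bash
python3 - <<'E'
from h import *
for n in('w30','w37'):
    p=np.load(n+'.npy',allow_pickle=True)[0]
    g=cv2.cvtColor(cv2.imread('pics/%s.png'%n),cv2.COLOR_BGR2GRAY).astype(float)
    def edge(ya,za,xs,lo=6,sgn=None):
        out=[]
        for x in xs:
            u,v=proj('wrist',cw(x,ya,za),p); c=int(round(u)); r0=int(round(v))
            col=g[r0-lo:r0+lo+1,c-1:c+2].mean(1); d=np.diff(col); k=np.argmax(abs(d)); 
            # subpixel
            w=abs(d[max(0,k-1):k+2]); kk=(np.arange(max(0,k-1),max(0,k-1)+len(w))*w).sum()/w.sum()
            out.append((x,round((r0-lo+kk+.5)-v,2),round(d[k])))
        return out
    xs=np.arange(-.075,.046,.01)
    print(n,'right',edge(-.03,.03,xs))
    print('base right',edge(-.08,.012,np.arange(-.09,.061,.03)))
    print('base left',edge(.05,.012,np.arange(-.09,.061,.03)))
    print('fence',edge(.03,.038,np.arange(-.045,.0,.01),4))
    out=[]
    for y in np.arange(-.026,.027,.006):
        u,v=proj('wrist',cw(-.08,y,.03),p); row=g[int(round(v))-1:int(round(v))+2,int(round(u))-6:int(round(u))+7].mean(0); d=np.diff(row);k=np.argmax(abs(d)); out.append((round(y,3),round(int(round(u))-6+k+.5-u,2),round(d[k])))
    print('front',out)
E
```

```text
w30 right [(np.float64(-0.075), np.float64(-0.28), 13), (np.float64(-0.065), np.float64(-0.35), 15), (np.float64(-0.05500000000000001), np.float64(-0.59), 12), (np.float64(-0.04500000000000001), np.float64(-0.66), 11), (np.float64(-0.03500000000000002), np.float64(-0.58), 13), (np.float64(-0.025000000000000022), np.float64(-0.61), 12), (np.float64(-0.015000000000000027), np.float64(-0.92), 10), (np.float64(-0.005000000000000032), np.float64(-1.45), 14), (np.float64(0.004999999999999963), np.float64(-1.66), 21), (np.float64(0.014999999999999958), np.float64(-1.43), 16), (np.float64(0.024999999999999953), np.float64(-1.94), 12), (np.float64(0.03499999999999995), np.float64(-2.58), 16), (np.float64(0.04499999999999994), np.float64(-2.7), 22)]
base right [(np.float64(-0.09), np.float64(1.86), 80), (np.float64(-0.06), np.float64(0.13), 61), (np.float64(-0.03), np.float64(2.84), 69), (np.float64(0.0), np.float64(2.58), 59), (np.float64(0.03), np.float64(2.77), 68), (np.float64(0.06), np.float64(0.64), 58)]
base left [(np.float64(-0.09), np.float64(-5.09), 96), (np.float64(-0.06), np.float6
[... 2177 characters left out ...]
5)]
fence [(np.float64(-0.045), np.float64(0.61), 68), (np.float64(-0.034999999999999996), np.float64(-0.51), -52), (np.float64(-0.024999999999999994), np.float64(-1.02), -75), (np.float64(-0.014999999999999993), np.float64(-0.94), -71), (np.float64(-0.0049999999999999906), np.float64(-0.82), -93)]
front [(np.float64(-0.026), np.float64(-0.4), -6), (np.float64(-0.02), np.float64(-0.09), -6), (np.float64(-0.014), np.float64(0.21), -5), (np.float64(-0.008), np.float64(-0.49), -5), (np.float64(-0.002), np.float64(-0.19), -7), (np.float64(0.004), np.float64(0.11), -5), (np.float64(0.01), np.float64(-0.6), -6), (np.float64(0.016), np.float64(-0.3), -7), (np.float64(0.022), np.float64(-1.01), -7)]
```

```bash
cat >> h.py <<'E'
from scipy.spatial.transform import Rotation as Rn
def rows3(x,y,z):
    s=r.get_state(); M=Rn.from_euler('xyz',s['eef_rot'],degrees=True).as_matrix()
    print('shift',(M.T@(cw(x,y,z)-s['tcp_pos'])).round(4),'rot',s['eef_rot'].round(2),'F',s['contact_force'].round(1))
def dirs():
    s=r.get_state(); M=Rn.from_euler('xyz',s['eef_rot'],degrees=True).as_matrix()
    c,q=np.cos(CL[2]),np.sin(CL[2])
    print('clampX',(M.T@[c,q,0]).round(3),'clampY',(M.T@[-q,c,0]).round(3),'Z',(M.T@[0,0,1]).round(3))
E
python3 -m inch '.035 -.008 0 0 0 0 0;.035 -.008 0 0 0 0 0;.035 -.008 0 0 0 .119 0;.035 -.008 0 0 0 .119 0;0 0 0 0 0 .119 0;0 0 0 0 0 .119 0;0 0 0 0 -.08 0 0;0 0 0 0 -.077 0 0;0 0 0 0 0 0 0;0 0 0 0 0 0 0'
python3 -c "
from h import *
rows3(.013,-.078,.1);dirs()"
```

```text
time_s: 87.9
tcp_pos: [0.5557, -0.0414, 0.2411]
eef_rot: [-180.0, 9.0, -120.1]
contact_force: [1.0, -0.1, 0.8]
gripper_width: 0.0004
shift [ 0.0267 -0.0053  0.1387] rot [-179.97    8.96 -120.13] F [ 1.  -0.1  0.8]
clampX [-0.457 -0.886  0.073] clampY [-0.876  0.463  0.138] Z [-0.156 -0.001 -0.988]
```

```bash
python3 -m inch '.0134 -.0026 .03 0 0 0 0;.0133 -.0027 .03 0 0 0 0;0 0 .03 0 0 0 0;0 0 .03 0 0 0 0;0 0 .0187 0 0 0 0;0 0 0 0 0 0 0;0 0 0 0 0 0 0'
python3 -c "
from h import *
rows3(.013,-.070,.0145)
im=cap('wrist','w38');cap('side','s38')"
```

```text
time_s: 88.48
tcp_pos: [0.5577, -0.0463, 0.0989]
eef_rot: [179.9, 8.8, -120.0]
contact_force: [1.2, -0.0, 0.4]
gripper_width: 0.0006
shift [0.0074 0.0023 0.0842] rot [ 179.89    8.82 -119.97] F [ 1.2 -0.   0.4]
```

```bash
python3 -m inch '.0074 .0023 .025 0 0 0 0;0 0 .025 0 0 0 0;0 0 .02 0 0 0 0;0 0 .012 0 0 0 0;0 0 0 0 0 0 0;0 0 0 0 0 0 0'
python3 -c "
from h import *
rows3(.013,-.062,.0145);dirs()"
```

```text
time_s: 89.08
tcp_pos: [0.5595, -0.0402, 0.0185]
eef_rot: [-180.0, 9.0, -120.0]
contact_force: [0.3, -0.1, 0.4]
gripper_width: 0.0006
shift [-0.0058  0.0047  0.005 ] rot [-179.96    9.   -120.01] F [ 0.3 -0.1  0.4]
clampX [-0.455 -0.887  0.073] clampY [-0.877  0.461  0.139] Z [-0.156 -0.001 -0.988]
```

```bash
python3 -m inch '-.0058 .0047 .0046 0 0 0 0;-.0035 .0018 .0006 0 0 0 0;-.0035 .0018 .0006 0 0 0 0;0 0 0 0 0 0 0'
python3 -c "
from h import *
rows3(.013,-.05,.0145)"
python3 -m inch '-.0018 .0009 .0003 0 0 0 0;0 0 0 0 0 0 0';python3 -m inch '-.0018 .0009 .0003 0 0 0 0;0 0 0 0 0 0 0'
```

```text
time_s: 89.42
tcp_pos: [0.5589, -0.0234, 0.0148]
eef_rot: [-179.9, 9.0, -120.0]
contact_force: [0.1, -0.1, 0.6]
gripper_width: 0.0005
shift [-0.0029  0.0013  0.0007] rot [-179.94    9.05 -119.99] F [ 0.1 -0.1  0.6]
time_s: 89.58
tcp_pos: [0.5587, -0.0219, 0.0143]
eef_rot: [-180.0, 9.0, -120.0]
contact_force: [0.8, 0.4, -0.5]
gripper_width: 0.0004
time_s: 89.75
tcp_pos: [0.5587, -0.0201, 0.014]
eef_rot: [-180.0, 9.0, -120.0]
contact_force: [-0.3, -0.4, -0.1]
gripper_width: 0.0005
```

```bash
for i in 1; do python3 -m inch '-.0018 .0009 .0002 0 0 0 0;0 0 0 0 0 0 0'; done; python3 -m inch '-.0018 .0009 .0002 0 0 0 0;0 0 0 0 0 0 0'; python3 -m inch '-.0013 .0007 .0002 0 0 0 0;0 0 0 0 0 0 0'
```

```text
time_s: 89.92
tcp_pos: [0.5588, -0.0182, 0.0139]
eef_rot: [180.0, 9.0, -120.1]
contact_force: [-0.2, -0.2, 0.2]
gripper_width: 0.0002
time_s: 90.08
tcp_pos: [0.5589, -0.0165, 0.014]
eef_rot: [-180.0, 9.0, -120.0]
contact_force: [-0.2, -2.8, 1.2]
gripper_width: 0.0006
time_s: 90.25
tcp_pos: [0.5589, -0.0159, 0.0141]
eef_rot: [-180.0, 8.9, -120.0]
contact_force: [0.2, -8.7, 0.1]
gripper_width: 0.0005
```

```bash
python3 -m inch '-.0013 .0007 .0002 0 0 0 0;0 0 0 0 0 0 0'; python3 -m inch '-.0013 .0007 .0002 0 0 0 0;0 0 0 0 0 0 0';python3 -m inch '-.0013 .0007 .0002 0 0 0 0;0 0 0 0 0 0 0;0 0 0 0 0 0 0'
```

```text
time_s: 90.42
tcp_pos: [0.5589, -0.0155, 0.0141]
eef_rot: [-179.9, 8.9, -120.0]
contact_force: [1.6, -15.1, 1.1]
gripper_width: 0.0003
time_s: 90.58
tcp_pos: [0.559, -0.0152, 0.0141]
eef_rot: [-179.9, 8.8, -120.0]
contact_force: [1.8, -21.2, 1.3]
gripper_width: 0.0005
time_s: 90.83
tcp_pos: [0.559, -0.0149, 0.0141]
eef_rot: [-179.9, 8.7, -120.0]
contact_force: [3.2, -29.0, 1.5]
gripper_width: 0.0008
```

```bash
python3 -m inch '.006 -.003 -.001 0 0 0 0;-.001 0 -.0063 0 0 0 0;0 0 0 0 0 0 0';python3 -m inch '-.0035 .0018 .0003 0 0 0 0;-.0009 .0005 .0001 0 0 0 0;0 0 0 0 0 0 0';python3 -m inch '-.0013 .0007 .0002 0 0 0 0;0 0 0 0 0 0 0';python3 -m inch '-.0013 .0007 .0002 0 0 0 0;0 0 0 0 0 0 0'
```

```text
time_s: 91.08
tcp_pos: [0.5592, -0.0171, 0.0214]
eef_rot: [-180.0, 9.0, -120.1]
contact_force: [0.3, -0.4, 0.0]
gripper_width: 0.0002
time_s: 91.33
tcp_pos: [0.5594, -0.0146, 0.0214]
eef_rot: [-179.9, 8.8, -119.9]
contact_force: [1.3, -21.9, 3.7]
gripper_width: 0.0002
time_s: 91.5
tcp_pos: [0.5593, -0.0143, 0.0214]
eef_rot: [-179.8, 8.8, -119.9]
contact_force: [2.5, -29.5, 3.6]
gripper_width: 0.0006
time_s: 91.67
tcp_pos: [0.5593, -0.014, 0.0214]
eef_rot: [-179.8, 8.7, -119.9]
contact_force: [3.6, -37.1, 3.1]
gripper_width: 0.0002
```

```bash
python3 -m inch '.008 -.004 -.001 0 0 0 0;.02 -.01 -.003 0 0 0 0;0 0 -.03 0 0 0 0;0 0 -.04 0 0 0 0;0 0 -.04 0 0 0 0;0 0 -.04 0 .08 0 0;0 0 -.04 0 .077 -.119 0;-.03 0 -.03 0 0 -.119 0;-.04 0 0 0 0 -.119 0;-.04 0 0 0 0 -.119 0;-.04 0 0 0 0 0 0;0 0 0 0 0 0 0;0 0 0 0 0 0 0'
python3 -c "
from h import *
rows(-.0185,.072,.241,-90)"
```

```text
time_s: 92.75
tcp_pos: [0.5769, 0.0837, 0.2388]
eef_rot: [-179.6, 0.4, -93.4]
contact_force: [-0.1, -0.1, -0.6]
gripper_width: 0.0008
shift -0.0168 0.0447 -0.0022 turn -0.014
```

```bash
python3 -m inch '-.008 .022 0 0 0 -.014 0;-.009 .022 -.002 0 0 0 0;0 0 0 0 0 0 0;0 0 0 0 0 0 0'
python3 look.py w39; python3 enh.py w39 225 80 390 175 120
cat > edges.py <<'E'
from h import *
import sys
for n in sys.argv[1:]:
    p=np.load(n+'.npy',allow_pickle=True)[0]
    g=cv2.cvtColor(cv2.imread('pics/%s.png'%n),cv2.COLOR_BGR2GRAY).astype(float)
    for nm,ya,za,xs in (('right',-.03,.03,np.arange(-.075,.046,.01)),):
        o=[]
        for x in xs:
            u,v=proj('wrist',cw(x,ya,za),p); c=int(round(u)); r0=int(round(v)); lo=6
            col=g[r0-lo:r0+lo+1,c-1:c+2].mean(1); d=np.diff(col); k=np.argmax(d); w=np.clip(d[max(0,k-1):k+2],0,None); kk=((np.arange(len(w))+max(0,k-1))*w).sum()/w.sum()
            o.append(round(r0-lo+kk+.5-v,1))
        print(n,nm,[float(a) for a in o])
E
python3 edges.py w30 w37 w39
```

```text
time_s: 93.08
tcp_pos: [0.5334, 0.1001, 0.2415]
eef_rot: [-179.5, 0.4, -92.7]
contact_force: [0.3, -0.0, 0.4]
gripper_width: 0.0003
off 193 36
FR [588. 192.]
FL [580. 395.]
bFR [652.  22.]
bRR [108.  25.]
bFL [629. 452.]
fence1 [486. 398.]
fence2 [160. 399.]
rf [145. 118.]
4.787878787878788
w30 right [-0.3, -0.3, -0.6, -0.7, -0.6, -0.6, -0.9, -1.2, -1.4, -1.4, -1.9, -2.3, -2.5]
w37 right [-0.3, -0.5, -0.5, -0.6, -0.6, -0.7, -0.8, -1.1, -1.4, -1.5, -1.9, -2.3, -2.5]
w39 right [-0.5, -0.5, -0.5, -0.5, -0.6, -0.6, -0.5, -0.5, -0.6, -0.7, -0.9, -1.0, -1.4]
```

```bash
python3 -m inch '.018 .0213 .02 0 0 0 .28;.018 .0213 .02 0 0 0 .28;.018 .0213 .02 0 0 .12 .28;.018 .0213 .03 0 0 .12 .28;.004 .0153 .03 0 0 .12 .28;0 0 0 0 0 .12 .28;0 0 0 0 0 .12 .28;0 0 0 0 0 .12 .28;0 0 0 0 0 .12 .28;0 0 0 0 0 .12 .28;0 0 0 0 0 .12 .28;0 0 0 0 0 .12 .28;0 0 0 0 0 .12 .28;0 0 0 0 0 .12 .28;0 0 0 0 0 .133 .28;0 0 0 0 -.05 0 .28;0 0 0 0 0 0 .28;0 0 0 0 0 0 .28'
python3 -c "
from h import *
rows3(-.115,-.003,.1);dirs();print(r.get_state()['gripper_width'])"
```

```text
time_s: 94.63
tcp_pos: [0.4284, 0.0358, 0.1196]
eef_rot: [179.6, 3.2, 177.6]
contact_force: [-0.2, 0.3, 0.4]
gripper_width: 0.0246
shift [-0.0041 -0.0033  0.0199] rot [179.64   3.24 177.58] F [-0.2  0.3  0.4]
clampX [-0.998 -0.003  0.057] clampY [-0.002  1.     0.006] Z [-0.057  0.006 -0.998]
0.024565470697475052
```

```bash
python3 -m inch '0 -.0033 .03 0 0 0.002 .28;0 0 .03 0 0 0 .28;0 0 .03 0 0 0 .28;0 0 .0125 0 0 0 .28;0 0 0 0 0 0 .28;0 0 0 0 0 0 .28'
python3 -c "
from h import *
rows3(-.095,-.003,.0142)"
```

```text
time_s: 95.13
tcp_pos: [0.4346, 0.033, 0.0168]
eef_rot: [179.7, 3.2, 177.4]
contact_force: [-0.1, -0.1, -0.4]
gripper_width: 0.0248
shift [-0.0188 -0.0007  0.0036] rot [179.71   3.16 177.43] F [-0.1 -0.1 -0.4]
```

```bash
python3 -m inch '-.006 0 .001 0 0 0 .28;-.006 0 .001 0 0 0 .28;-.006 0 .001 0 0 0 .28;0 0 0 0 0 0 .28'
python3 -m inch '-.003 0 .0002 0 0 0 .28;0 0 0 0 0 0 .28';python3 -m inch '-.002 0 .0001 0 0 0 .28;0 0 0 0 0 0 .28';python3 -m inch '-.0015 0 .0001 0 0 0 .28;0 0 0 0 0 0 .28'
```

```text
time_s: 95.47
tcp_pos: [0.4549, 0.0333, 0.0162]
eef_rot: [179.5, 3.4, 177.4]
contact_force: [0.5, 0.8, 0.3]
gripper_width: 0.0248
time_s: 95.63
tcp_pos: [0.4562, 0.0326, 0.0156]
eef_rot: [179.6, 3.3, 177.4]
contact_force: [0.6, 0.2, -0.6]
gripper_width: 0.0242
time_s: 95.8
tcp_pos: [0.4578, 0.0324, 0.0154]
eef_rot: [179.6, 3.3, 177.4]
contact_force: [0.0, -0.8, -0.1]
gripper_width: 0.0249
time_s: 95.97
tcp_pos: [0.4592, 0.0324, 0.0153]
eef_rot: [179.6, 3.3, 177.4]
contact_force: [0.8, -0.1, 0.0]
gripper_width: 0.0247
```

```bash
python3 -m inch '-.0015 0 .0004 0 0 0 .28;0 0 0 0 0 0 .28';python3 -m inch '-.0015 0 .0002 0 0 0 .28;0 0 0 0 0 0 .28';python3 -m inch '-.0015 0 .0001 0 0 0 .28;0 0 0 0 0 0 .28'
```

```text
time_s: 96.13
tcp_pos: [0.4599, 0.032, 0.0147]
eef_rot: [179.7, 3.2, 177.4]
contact_force: [-3.3, 0.6, 1.9]
gripper_width: 0.0242
time_s: 96.3
tcp_pos: [0.4599, 0.0315, 0.0143]
eef_rot: [179.7, 3.1, 177.4]
contact_force: [-9.7, 4.4, 6.1]
gripper_width: 0.0245
time_s: 96.47
tcp_pos: [0.46, 0.0312, 0.014]
eef_rot: [179.7, 3.0, 177.3]
contact_force: [-15.5, 7.6, 11.7]
gripper_width: 0.0246
```

```bash
python3 -m inch '.008 0 0 0 0 0 .28;.02 0 -.01 0 .05 0 .28;0 0 -.04 0 0 0 .28;0 0 -.04 0 0 0 .28;0 0 -.04 0 0 -.12 .4;0 0 -.04 0 0 -.12 .4;0 0 -.04 0 0 -.12 .4;0 0 -.04 0 0 -.12 .4;0 0 0 0 0 -.12 .4;0 0 0 0 0 -.12 .4;0 0 0 0 0 -.12 .4;0 0 0 0 0 -.12 .4;0 0 0 0 0 -.12 .4;0 0 0 0 0 -.12 .4;0 0 0 0 0 -.12 .4;0 0 0 0 0 -.12 .4;0 0 0 0 0 -.13 .4;0 0 0 0 0 0 .4;0 0 0 0 0 0 .4'
python3 -c "
from h import *
rows(.1015,-.039,.25,-90);print(r.get_state()['gripper_width'])"
```

```text
time_s: 98.05
tcp_pos: [0.4333, 0.0318, 0.2631]
eef_rot: [-179.6, 0.4, -93.1]
contact_force: [-0.9, -0.0, -0.3]
gripper_width: 0.0349
shift 0.0332 -0.217 0.0131 turn -0.01
0.034857144184622046
```

```bash
python3 -m inch '.0055 -.0362 .002 0 0 -.01 .4;.0055 -.0362 .002 0 0 0 .4;.0055 -.0362 .002 0 0 0 .4;.0055 -.0362 .002 0 0 0 .4;.0055 -.0362 .002 0 0 0 .4;.0055 -.0362 .002 0 0 0 .4;0 0 0 0 0 0 .4;0 0 0 0 0 0 .4'
python3 -c "
from h import *
rows(.1015,-.039,.1455,-90);p=r.camera_params('wrist');cap('wrist','w40')
for rr in (.047,.078,.105): print(np.round(proj('wrist',cw(.1,rr*np.cos(2.1),.09+rr*np.sin(2.1)),p)))"
```

```text
time_s: 98.72
tcp_pos: [0.6499, -0.0108, 0.25]
eef_rot: [-179.8, 0.3, -92.6]
contact_force: [-0.7, -0.1, -0.7]
gripper_width: 0.0347
shift 0.0024 0.0017 0.1045 turn -0.001
[319. 242.]
[319. 232.]
[319. 220.]
```

```bash
python3 -m inch '.0024 0 .03 0 0 0 .4;0 0 .03 0 0 0 .4;0 0 .025 0 0 0 .4;0 0 .0185 0 0 0 .4;0 0 0 0 0 0 .4;0 0 0 0 0 0 .05;0 0 0 0 0 0 .05;0 0 0 0 0 0 .05;0 0 0 0 0 0 .05;0 0 0 0 0 0 .05' 25
python3 - <<'E'
import numpy as np
from h import *
s=r.get_state();print(s['contact_force'],s['tcp_pos'],s['gripper_width'])
R=.078;N=19;a=np.linspace(2.1,-0.04,N+1)
y=R*np.cos(a);z=R*np.sin(a)
print(';'.join('%.4f 0 %.4f 0 0 0 .05'%(-(y[i+1]-y[i]),-(z[i+1]-z[i])) for i in range(N)))
E
```

```text
time_s: 99.6
tcp_pos: [0.6489, -0.0119, 0.151]
eef_rot: [-179.6, 0.4, -92.3]
contact_force: [-6.3, 1.5, 7.4]
gripper_width: 0.0139
[-6.31270892  1.53534741  7.40219532] [ 0.64892915 -0.01185355  0.15095167] 0.013921193444231076
-0.0078 0 -0.0040 0 0 0 .05;-0.0082 0 -0.0031 0 0 0 .05;-0.0085 0 -0.0022 0 0 0 .05;-0.0087 0 -0.0012 0 0 0 .05;-0.0088 0 -0.0002 0 0 0 .05;-0.0087 0 0.0008 0 0 0 .05;-0.0086 0 0.0018 0 0 0 .05;-0.0083 0 0.0027 0 0 0 .05;-0.0080 0 0.0036 0 0 0 .05;-0.0075 0 0.0045 0 0 0 .05;-0.0070 0 0.0053 0 0 0 .05;-0.0063 0 0.0061 0 0 0 .05;-0.0056 0 0.0068 0 0 0 .05;-0.0048 0 0.0073 0 0 0 .05;-0.0040 0 0.0078 0 0 0 .05;-0.0030 0 0.0082 0 0 0 .05;-0.0021 0 0.0085 0 0 0 .05;-0.0011 0 0.0087 0 0 0 .05;-0.0001 0 0.0088 0 0 0 .05
```

```bash
python3 -m inch '-.0078 0 -.0030 0 0 0 .05;-.0082 0 -.0028 0 0 0 .05;-.0085 0 -.0022 0 0 0 .05;-.0087 0 -.0012 0 0 0 .05;-.0088 0 -.0002 0 0 0 .05;-.0087 0 .0008 0 0 0 .05;-.0086 0 .0018 0 0 0 .05;-.0083 0 .0027 0 0 0 .05;-.0080 0 .0036 0 0 0 .05;-.0075 0 .0045 0 0 0 .05;0 0 0 0 0 0 .05' 25
```

```text
time_s: 100.52
tcp_pos: [0.6534, 0.0737, 0.1498]
eef_rot: [-179.4, 0.5, -92.2]
contact_force: [-11.7, 11.4, 18.6]
gripper_width: 0.0124
```

```bash
python3 -m inch '-.0070 .0005 .0053 0 0 0 .05;-.0063 .0005 .0061 0 0 0 .05;-.0056 0 .0068 0 0 0 .05;-.0048 0 .0073 0 0 0 .05;-.0040 0 .0078 0 0 0 .05'
```

```text
time_s: 100.93
tcp_pos: [0.6551, 0.1048, 0.1183]
eef_rot: [-179.1, 0.8, -92.2]
contact_force: [-15.6, 24.5, 26.3]
gripper_width: 0.0134
```

```bash
python3 - <<'E'
from h import *
import cv2
from plant import r
import numpy as np
for c in("scene","side"):
    im=r.capture(c)[:,:,::-1]
    p=[proj(c,cw(.1,.078,.09)),proj(c,cw(.1,0,.09))]
    u,v=np.array(p[0]).ravel()[:2]
    print(c,p)
    u=int(np.clip(u-100,0,440));v=int(np.clip(v-100,0,330))
    cv2.imwrite(f"pics/l1{c}.png",cv2.resize(im[v:v+150,u:u+200],None,fx=4,fy=4)); print(u,v)
E
```

```text
scene [(np.float64(411.1104436477556), np.float64(291.85173153932715)), (np.float64(381.81525345591064), np.float64(283.16013600883343))]
311 191
side [(np.float64(278.94576046284067), np.float64(295.5511101170714)), (np.float64(285.1299486775158), np.float64(280.5191300044378))]
178 195
```

```bash
cat h.py | head -60; ls pics | tail -5
```

```text
import numpy as np, cv2
from plant import r
def cap(name,fn):
    im=r.capture(name); cv2.imwrite('pics/'+fn+'.png',im[:,:,::-1]); return im
def K(name,p=None):
    p=p or r.camera_params(name); f=240/np.tan(np.radians(p['vfov'])/2)
    return f,p['cx'],p['cy'],np.array(p['R']),np.array(p['t'])
def ray(name,uv,z,p=None):
    f,cx,cy,R,t=K(name,p); d=R.T@np.array([(uv[0]-cx)/f,(uv[1]-cy)/f,1]); c=-R.T@t
    return c+d*(z-c[2])/d[2]
def proj(name,X,p=None):
    f,cx,cy,R,t=K(name,p); q=R@np.array(X)+t; return f*q[0]/q[2]+cx,f*q[1]/q[2]+cy
import json
def clampfit(pix,p,name='wrist'):
    from scipy.optimize import least_squares
    def f(q):
        c,s=np.cos(q[2]),np.sin(q[2]); o=[]
        for (X,uv) in pix:
            w=[q[0]+c*X[0]-s*X[1],q[1]+s*X[0]+c*X[1],X[2]]
            u=proj(name,w,p); o+=[u[0]-uv[0],u[1]-uv[1]]
        return np.array(o)
    s=least_squares(f,[.55,.02,-.05]); return s.x,f(s.x)
CL=[0.5485,0.0303,-0.0447]
def cw(x,y,z=0):
    c,s=np.cos(CL[2]),np.sin(CL[2]); return np.array([CL[0]+c*x-s*y,CL[1]+s*x+c*y,z])
def rows(x,y,z,yaw):
    """tool-axis shift from me
[... 228 characters left out ...]
degrees(CL[2])-s['eef_rot'][2]+180)%360-180
    print('shift',(d[:2]@tx).round(4),(d[:2]@ty).round(4),round(-d[2],4),'turn',round(-np.radians(dy),3))
from scipy.spatial.transform import Rotation as Rn
def rows3(x,y,z):
    s=r.get_state(); M=Rn.from_euler('xyz',s['eef_rot'],degrees=True).as_matrix()
    print('shift',(M.T@(cw(x,y,z)-s['tcp_pos'])).round(4),'rot',s['eef_rot'].round(2),'F',s['contact_force'].round(1))
def dirs():
    s=r.get_state(); M=Rn.from_euler('xyz',s['eef_rot'],degrees=True).as_matrix()
    c,q=np.cos(CL[2]),np.sin(CL[2])
    print('clampX',(M.T@[c,q,0]).round(3),'clampY',(M.T@[-q,c,0]).round(3),'Z',(M.T@[0,0,1]).round(3))
w8.png
w9.png
wrist0.png
z4scene.png
z4side.png
```

View pics/l1scene.png

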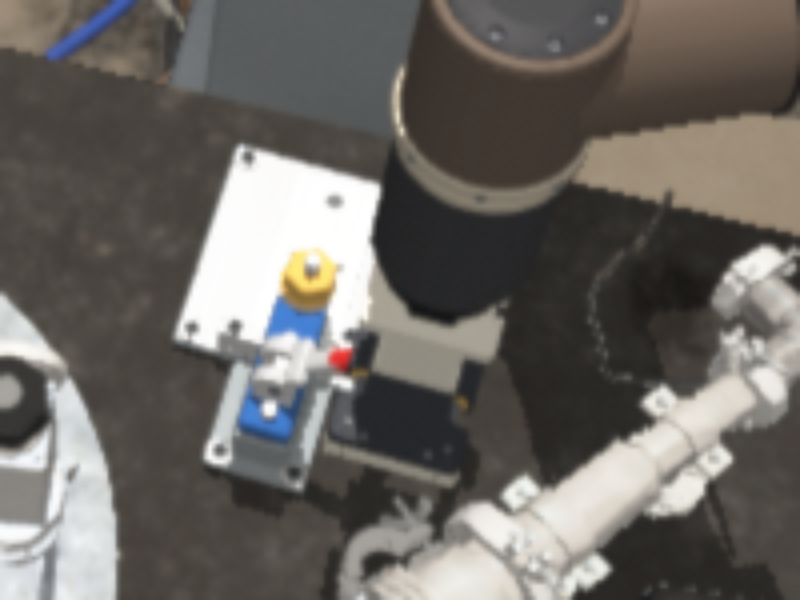

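View pics/l1side.png

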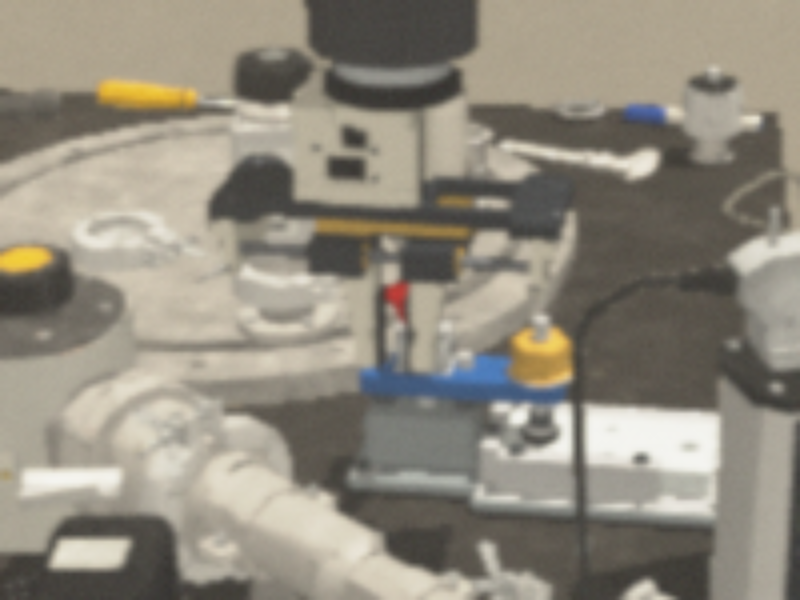

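```bash
python3 -m inch '0 0 0 0 0 0 .3;0 0 0 0 0 0 .3;0 0 0 0 0 0 .3' && python3 - <<'E'
from plant import r
from h import *
s=r.get_state();print(s['tcp_pos'],s['contact_force'],s['eef_rot'])
im=r.capture('side')[:,:,::-1]
for a in (0,.3,.5,.7,.9): print(a,proj('side',cw(.1,.105*np.cos(a),.09+.105*np.sin(a))))
cv2.imwrite("pics/l2.png",cv2.resize(im[230:330,230:330],None,fx=6,fy=6))
E
```

```text
time_s: 101.28
tcp_pos: [0.6538, 0.0993, 0.1135]
eef_rot: [-179.5, 0.4, -92.3]
contact_force: [0.3, 0.2, 0.1]
gripper_width: 0.0245
[0.6537817  0.09926961 0.11346819] [0.29163736 0.16785654 0.14355499] [-179.49730109    0.40295325  -92.30618116]
0 (np.float64(276.6116797594003), np.float64(301.22458794430486))
0.3 (np.float64(276.62966678858453), np.float64(288.11650931751984))
0.5 (np.float64(277.10829655928023), np.float64(278.82248432140494))
0.7 (np.float64(277.9349768180759), np.float64(269.63831647695594))
0.9 (np.float64(279.06366862695825), np.float64(261.03013236933407))
```

View pics/l2.png

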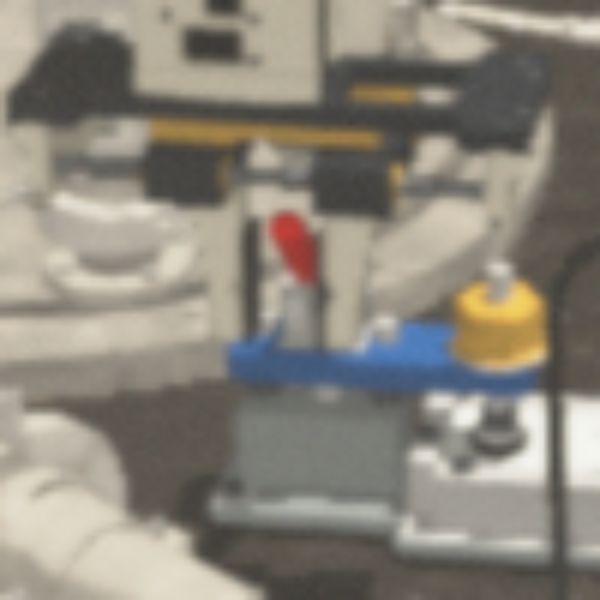

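```bash
python3 -m inch '0 0 -.025 0 0 0 .3;0 0 -.03 0 0 0 .3;0 0 -.03 0 0 0 .2;0 0 0 0 0 0 0;0 0 0 0 0 0 0;.012 0 0 0 0 0 0;.012 0 0 0 0 0 0;0 0 0 0 0 0 0;0 0 0 0 0 0 0;0 0 0 0 0 0 0' 10 && python3 - <<'E'
from h import *
cw1=cw(.1,.0485)
print(cw1, cw(.1,.08)); rows3(.1,.0485,.162)
cap('side','l3')
cv2.imwrite("pics/l3c.png",cv2.resize(cv2.imread('pics/l3.png')[210:330,220:340],None,fx=5,fy=5))
E
```

```text
time_s: 102.17
tcp_pos: [0.6516, 0.0737, 0.1966]
eef_rot: [-179.6, 0.4, -92.4]
contact_force: [-0.1, -0.3, -0.3]
gripper_width: 0.0003
[0.65056734 0.07428304 0.        ] [0.65197492 0.10575158 0.        ]
shift [-0.0003  0.0013  0.0346] rot [-179.63    0.35  -92.39] F [-0.1 -0.3 -0.3]
```

View pics/l3c.png

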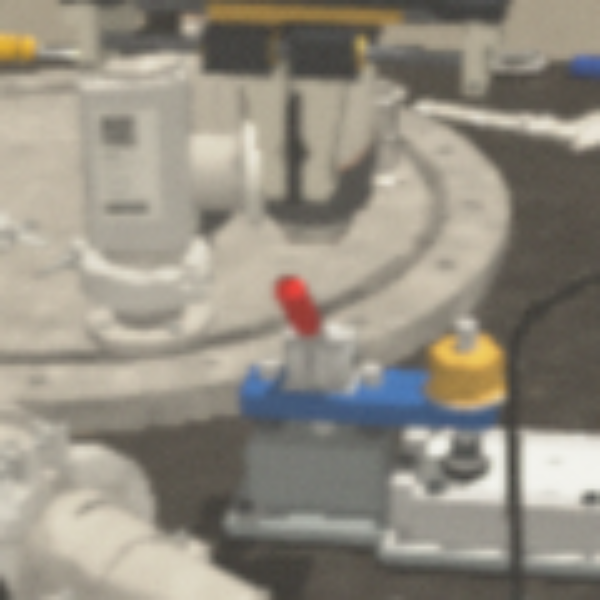

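```bash
python3 -m inch '0 .001 .018 0 0 0 0;0 0 .015 0 0 0 0;-.0041 0 .0044 0 0 0 0;-.0041 0 .0044 0 0 0 0;-.0034 0 .005 0 0 0 0;-.0034 0 .005 0 0 0 0;-.0026 0 .0054 0 0 0 0;-.0026 0 .0054 0 0 0 0'
```

```text
time_s: 102.88
tcp_pos: [0.6528, 0.096, 0.1352]
eef_rot: [-179.5, 0.4, -92.3]
contact_force: [-0.9, 0.9, 2.4]
gripper_width: 0.0004
```

```bash
python3 -m inch '-.0017 0 .0057 0 0 0 0;-.0017 0 .0057 0 0 0 0;-.0009 0 .006 0 0 0 0;-.0009 0 .006 0 0 0 0;0 0 .005 0 0 0 0;0 0 .004 0 0 0 0'
```

```text
time_s: 103.38
tcp_pos: [0.6525, 0.1005, 0.1017]
eef_rot: [-179.6, 0.4, -92.3]
contact_force: [0.2, 1.3, 1.9]
gripper_width: 0.0005
```

```bash
python3 -m inch '0 0 .003 0 0 0 0;0 0 .002 0 0 0 0;0 0 .001 0 0 0 0;0 0 0 0 0 0 0'; python3 -m inch '0 0 .001 0 0 0 0;0 0 .001 0 0 0 0;0 0 0 0 0 0 0'
```

```text
time_s: 103.72
tcp_pos: [0.6526, 0.1005, 0.0986]
eef_rot: [-179.5, 0.4, -92.3]
contact_force: [-6.5, 2.2, 16.9]
gripper_width: 0.0006
time_s: 103.97
tcp_pos: [0.6527, 0.1006, 0.0983]
eef_rot: [-179.5, 0.4, -92.3]
contact_force: [-12.0, 1.1, 26.4]
gripper_width: 0.0005
```

```bash
python3 -m inch '0 0 -.01 0 0 0 0;0 0 -.03 0 0 0 0;0 0 -.035 0 0 0 0;0 0 -.035 0 0 0 0;0 0 -.035 0 0 0 0;0 0 0 0 0 0 0' && python3 - <<'E'
from h import *
rows3(-.0185,.072,.241)
cap('side','l4')
cv2.imwrite("pics/l4c.png",cv2.resize(cv2.imread('pics/l4.png')[210:330,220:340],None,fx=5,fy=5))
print(proj('side',cw(.1,.105,.09)))
E
cat look.py edges.py | head -70
```

```text
time_s: 104.47
tcp_pos: [0.6545, 0.0995, 0.2477]
eef_rot: [-179.0, 0.5, -92.3]
contact_force: [0.9, 0.6, 0.7]
gripper_width: 0.0006
shift [0.0014 0.1214 0.0045] rot [-178.98    0.51  -92.29] F [0.9 0.6 0.7]
(np.float64(276.6116797594003), np.float64(301.22458794430486))
from h import *
import sys
n=sys.argv[1]
p=r.camera_params('wrist');im=cap('wrist',n);np.save(n+'.npy',np.array([p],dtype=object),allow_pickle=True)
c=np.array(proj('wrist',cw(-.02,0,.02),p)).astype(int);x0=max(c[0]-125,0);y0=max(c[1]-95,0)
z=im[y0:y0+190,x0:x0+250,::-1];F=3.1
z=cv2.resize(z,None,fx=F,fy=F,interpolation=cv2.INTER_CUBIC)
cv2.imwrite('pics/'+n+'z.png',z);print('off',x0,y0)
for nm,v in dict(FR=(-.08,-.03,.03),FL=(-.08,.03,.03),bFR=(-.1,-.08,.012),bRR=(.065,-.08,.012),bFL=(-.1,.05,.012),fence1=(-.05,.03,.038),fence2=(.05,.03,.038),rf=(.05,-.05,.038)).items():
    print(nm,((np.array(proj('wrist',cw(*v),p))-[x0,y0])*F).round())
from h import *
import sys
for n in sys.argv[1:]:
    p=np.load(n+'.npy',allow_pickle=True)[0]
    g=cv2.cvtColor(cv2.imread('pics/%s.png'%n),cv2.COLOR_BGR2GRAY).astype(float)
    for nm,ya,za,xs in (('right',-.03,.03,np.arange(-.075,.046,.01)),):
        o=[]
        for x in xs:
            u,v=proj('wrist',cw(x,ya,za),p); c=int(round(u)); r0=int(round(v)); lo=6
            col=g[r0-lo:r0+lo+1,c-1:c+2].mean(1); d=np.diff(col); k=np.argmax(d); w=np.clip(d[max(0,k-1):k+2],0,None); kk=((np.arange(len(w))+max(0,k-1))*w).sum()/w.sum()
            o.append(round(r0-lo+kk+.5-v,1))
        print(n,nm,[float(a) for a in o])
```

View pics/l4c.png

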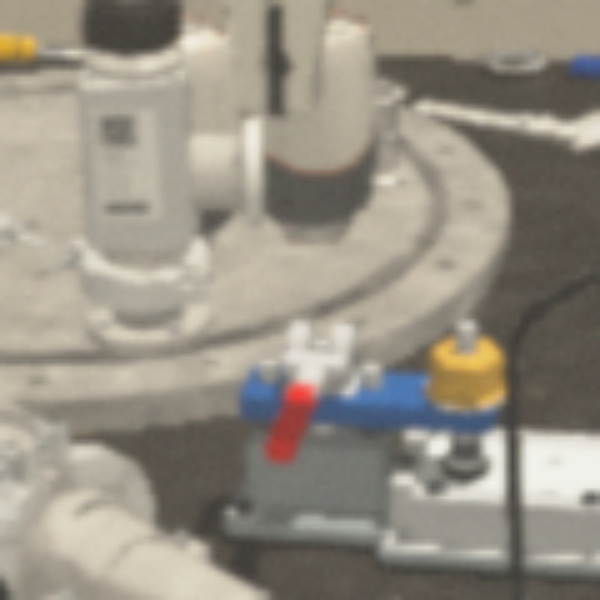

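```bash
python3 -m inch '0 .03 0 0 0 0 0;0 .035 0 0 0 0 0;0 .035 .002 0 0 0 0;.0014 .0214 .002 0 0 0 0;0 0 0 0 0 0 0;0 0 0 0 0 0 0' && python3 - <<'E'
from h import *
rows3(-.0185,.072,.241)
E
python3 look.py w41; python3 edges.py w39 w41; python3 enh.py w41 225 80 390 175 120; ls -t pics|head -4; ls pics
```

```text
time_s: 105.02
tcp_pos: [0.5289, 0.1028, 0.2342]
eef_rot: [-179.6, 0.4, -92.3]
contact_force: [1.0, 1.4, 1.2]
gripper_width: 0.0005
shift [-0.0004 -0.0043 -0.0067] rot [-179.6     0.37  -92.29] F [1.  1.4 1.2]
off 188 34
FR [594. 190.]
FL [584. 397.]
bFR [660.  16.]
bRR [105.  14.]
bFL [634. 455.]
fence1 [488. 399.]
fence2 [155. 397.]
rf [141. 110.]
w39 right [-0.5, -0.5, -0.5, -0.5, -0.6, -0.6, -0.5, -0.5, -0.6, -0.7, -0.9, -1.0, -1.4]
w41 right [-0.6, -0.8, -0.7, -0.7, -0.6, -0.5, -0.8, -0.7, -0.6, -0.8, -0.9, -1.0, -1.2]
4.787878787878788
w41_e.png
w41z.png
w41.png
l4c.png
c11.png
c11z.png
c12.png
c12z.png
c15.png
c15z.png
c16.png
c16z.png
c17.png
c17z.png
c19.png
c19z.png
c20.png
c20z.png
c23.png
c23z.png
c25.png
c25z.png
c26.png
c26z.png
c3.png
c32.png
c4.png
c5.png
c5z.png
c6.png
c6z.png
c7.png
c7y.png
c7z.png
l1scene.png
l1side.png
l2.png
l3.png
l3c.png
l4.png
l4c.png
s10.png
s10z.png
s11.png
s11z.png
s12.png
s12z.png
s16.png
s16z.png
s17.png
s17z.png
s18.png
s18z.png
s19.png
s19z.png
s2.png
s20.png
s2z.png
s3.png
s31.png
s31z.png
s32.png
s32z.png
s35.png
s35z.png
s36.png
s36z.png
s38.png
s3z.png
s4.png
s5.png
s5z.png
sc0z.png
scene0.png
side0.png
w1.png
w10.png
w11.png
w12.png
w13.png
w14.png
w15.png
w16.png
w18.png
w19.png
w1z.png
w2.png
w21.png
w21z.png
w22.png
w22z.png
w23.png
w23z.png
w24.png
w24z.png
w25.png
w25z.png
w26.png
w26z.png
w27.png
w27_e.png
w27z.png
w28.png
w28z.png
w29.png
w29_e.png
w29z.png
w30.png
w30_e.png
w30z.png
w32.png
w33.png
w34.png
w37.png
w37_e.png
w37z.png
w38.png
w39.png
w39_e.png
w39z.png
w40.png
w41.png
w41_e.png
w41z.png
w5.png
w5o.png
w5z.png
w6.png
w6z.png
w7.png
w8.png
w9.png
wrist0.png
z4scene.png
z4side.png
```

View pics/w41z.png

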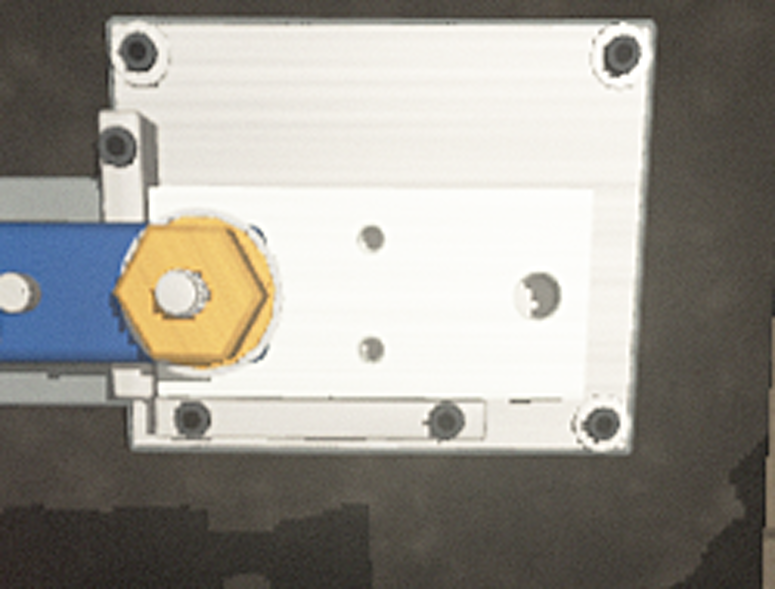

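View pics/w41_e.png

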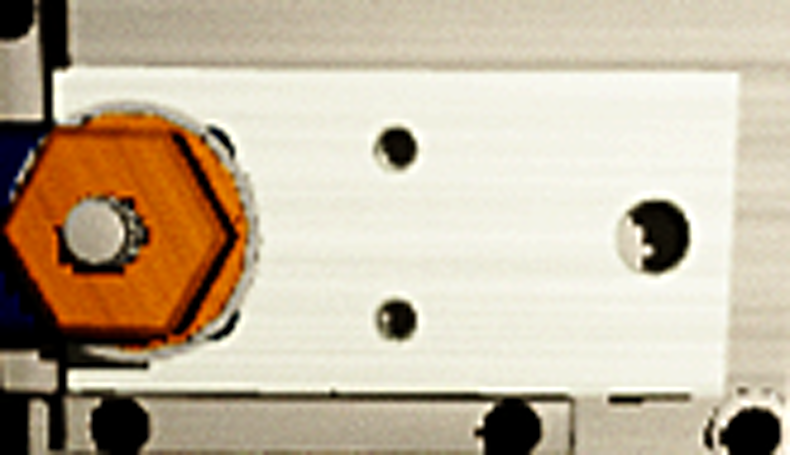

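```bash
python3 - <<'E'
from h import *
cap('scene','l5');cap('side','l6')
a=cv2.imread('pics/z4side.png');print(a.shape)
A=cv2.imread('pics/l6.png')[250:320,260:360];B=cv2.imread('pics/side0.png')[250:320,260:360]
cv2.imwrite('pics/l6c.png',cv2.resize(np.hstack([B,A]),None,fx=4,fy=4,interpolation=cv2.INTER_CUBIC))
for z in(.097,.101):print(z,proj('side',cw(.028,0,z)))
for z in(.075,.079):print(z,proj('side',cw(.075,0,z)))
for f in('w39','w41','w37'):
  p=np.load(f+'.npy',allow_pickle=True)[0]; print(f,[np.round(proj('wrist',cw(.028,0,z),p),1) for z in (.113,.117)])
E
```

```text
(600, 700, 3)
0.097 (np.float64(313.99947957081946), np.float64(279.6891593110496))
0.101 (np.float64(314.0026511235587), np.float64(278.2258915813352))
0.075 (np.float64(295.1910810911224), np.float64(286.52268758424844))
0.079 (np.float64(295.1690603052506), np.float64(285.085719552133))
w39 [array([252.8, 132.3]), array([251.9, 132.3])]
w41 [array([245.1, 128.2]), array([244.1, 128.2])]
w37 [array([252.7, 128.6]), array([251.8, 128.5])]
```

View pics/l6c.png

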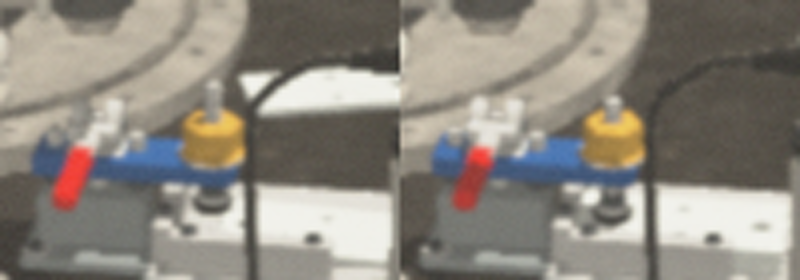

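```bash
python3 -m inch '0 0 -.01 0 0 0 0;0 0 0 0 0 0 0;0 0 0 0 0 0 0' && python3 -c "
from plant import r
print(r.close_job())"
```

```text
time_s: 105.42
tcp_pos: [0.531, 0.1032, 0.2451]
eef_rot: [-179.5, 0.4, -92.4]
contact_force: [-0.3, -0.8, -0.5]
gripper_width: 0.0002
the job is handed in; nothing more can be done
None
```

I made the pack and handed the job in at 105 s. I opened the lever fully, stacked the two bench blanks on the loose one and tapped the stack flush against both fences. I then screwed the nut down to about 4.7 rad, where the pad should just rest on the pack, and closed the lever to its stop. One of the bench blanks had been knocked aside during the run; I found it again and stacked it.

- **Closing the lever:** my pinched swing slipped at about 0.75 rad. I let go and pushed the lever home from above with closed fingers until it hit a hard stop at 26 N.
- **Last pictures:** the lever and arm match their closed position in the starting picture. The right edge is straight to about 0.3 px along most of its length. It drifts about 0.6 px (roughly 0.5 mm) at the very rear corner, as it did before clamping.
- **Not measured:** I did not measure the pad's pressing force. I worked out that the pad just rests on the pack from the nut angle and the 18 mm stack height. The last top view shows mainly the top blank; I had checked the lower ones before clamping.

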